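Cover the sample jar with an upturned jar, rim on rim

ROBOT

A 6-joint arm with a two-finger parallel gripper is mounted at the origin on a cart in front of the work surface, level with it; the furniture and walls round the work are solid. World frame = base frame: x ahead of the robot, y to its left, z up, the work surface at z = 0. Lengths are in mm, angles in rad, forces in N, time in s.
With the tool pointing down it reaches from about 350 to 975 mm from the base axis. Payload 7.1 kg.
Tool frame: the origin (TCP) lies midway between the tips of the shut fingers; the grasp point (between the pads) lies 19 mm behind it (ctrl.grip_point_offset is the distance from the TCP to the grasp point, in mm); z points along the fingers, y is the line along which they close (so a half turn about z gives the same grasp; the last joint's range is limited). The gripper opens to 88 mm and grips with 3 to 60 N. Pads are 20 mm wide; open, the fingers measure 115 mm over their backs; the gripper's body (75 mm by 178 mm) begins 61 mm behind the grasp point.
Start: joints at [-1.283, 0.423, 1.63, -0, 1.089, -0.019], TCP at [188.774, -595.793, 222.675] pointing down, gripper open.
Joint ranges: [-3, 3], [-0.9, 2.11], [0.09, 2.58], [-1.31, 4.45], [0.11, 2.69], [-2.54, 2.54]. Speed limits (rad/s): [2.39, 2.39, 3.01, 3.14, 3.14, 3.14].

INTERFACE

Orientations are given as a rotation vector (axis times angle).
In Python, from workcell import get_obs, optics, close_job, spotter, ctrl gives the robot as it stands. The module is installed in compiled form; this text tells all that it offers.
- The arm moves only by the tool move_arm, never from a script. Its argument "rows" is a list of rows, each a list of 5 numbers: the shift along the tool's x, y, z in cm, then the turn about the tool's z in degrees, then the opening in per cent of the stroke, from 0 (shut) to 100 (fully open). A call has 1 to 10 rows; each row shifts and turns the commanded pose from where the row before left it, along the tool's axes as they then stand; what a row does not reach is not made up. A row lasts 1/8 s, in which the tool goes at most 62.5 mm and 10.7 degrees, less where a joint would pass 70% of its speed; a pose out of reach is approached as far as the arm can. A call with a gripper value outside its range is refused whole. The fingers move at their own pace and stop on an object; the grip force is fixed at half the most. Time passes only in rows, so rows that do not move let the fingers close. It gives the time, the measured TCP pose, the force, the opening and the grip force at its end, in the units of the state.
- get_obs(): the state, without advancing time (a new reading comes with each control period).
- optics.get_image(name): name is "scene" or "top" or "wrist"; returns the picture (384x512x3 uint8, blue, green, red); there is no depth.
- optics.calibration(name): a dict with "camera_matrix" (3x3 intrinsics, pixels), "distortion" ([k1, k2, p1, p2, k3] as OpenCV has them; the pictures are not rectified), "xyz" and "orientation" of the camera in the world. Camera axes: x right, y down, z forward; pixel columns grow to the right and rows downward; lengths in mm; the calibration is good to about 2 mm. A picture is of the moment at which its call begins: read the wrist's pose just before it. calibration takes no time and is no camera call; for the wrist camera it gives the pose at the moment of the call.
- close_job(): hands the job in; it is judged then, once.
Trained networks look in the newest picture that a camera, given by its name, has taken for a name from the list of things; names that differ only in an ending like _2 or _b are one class to them, and where a whole thing is asked for, a point or a joint stands for the part that bears it (a point fixed in the world has none). Each returns a list of dicts, best first, with "conf" (0 to 1); they miss things now and then, are a little off and sometimes report something else, mostly with a low value. They report only what shows in the picture. A call takes as long as a camera call. They do not tell look-alikes from the thing itself.
- spotter.find_in(camera, label): "point" ([column, row] in pixels, amid what is visible of it).
- spotter.regions_of(camera, label): "region" (384x512 bool, what is visible of it) and "point" ([column, row] in pixels, amid what is visible of it).
The state is a dict: "t": time; "qpos": joint angles; "qvel": joint speeds; "joint_torque": joint torques, N m; "ee_pos": TCP position; "orientation": TCP orientation; "ft_force": force on the tool from outside, world axes, zero at the start; "moment": the same for the moment, N m; "width": finger opening in mm; "grasp_force": force on a finger pad.
Only numpy, scipy, OpenCV 4.12 (cv2) and the standard library are available. Lean on these libraries where they do the work, as an engineer would, in place of code of your own. Each camera call takes 0.05 s, during which the arm holds its last target. There are 200 camera calls.

TASK

Cover the vial against dust: turn the empty jar (orange band) over and stand it mouth-down on the open jar that holds the vial (green band), so that the two rims meet evenly all the way round. To change your grip, first lay the empty jar on its side along the two rods of the blue cradle and let go of it there, then take it again another way. Set it down gently, keep the vial upright, and leave the green-banded jar and the tweezers and USB stick where they are.

Things in the scene. Friction and masses are not known exactly. Their poses are not given: they have to be found in the camera images.
- cover_jar: the empty cover jar, loose: a white straight cylinder, 56 mm outside diameter, 66 mm long; one end closed by a 10 mm base with an orange band, the other open; wall 6 mm, so the flat rim is a ring 44 to 56 mm across; 0.15 to 0.31 kg. Origin: centre of the base's outer face; z runs along its axis from base to mouth. Starts upright on the worktop, mouth up
- cover_jar_mid (a point): middle of the cover jar's axis, 33 mm from base and rim; same axes as the jar
- cover_jar_rim (a point): centre of the cover jar's rim plane (its mouth), 66 mm from the base along the jar's z
- sample_jar: the sample jar, loose, standing upright with its mouth up: the same white jar (56 mm outside, 44 mm inside, 66 mm tall, 10 mm base) but with a green band round its base. Origin: centre of its underside, z up to the mouth. (Fixed equipment and monitors up to 0.6 m tall stand along the back of the worktop, from about x = 0.72 on: keep the wrist clear of them)
- sample_jar_rim (a point): centre of the sample jar's rim plane (its mouth), 66 mm above its underside
- vial: the glass sample vial with a black cap, 23 mm in diameter and 51 mm tall, standing loose inside the sample jar; its top is about 5 mm below the jar's rim. Origin: centre of its underside, z up
- cradle: the cradle, fixed: a blue foot plate 56 mm (x) by 136 mm (y), 6 mm thick, with two steel rods of 10 mm diameter along y, 34 mm apart, centres 12 mm above the worktop, 120 mm long between blue end plates 22 mm high. Origin: centre of its underside; a jar lies in it along its y axis, mouth to either end
- cradle_rest (a point): point 40.5 mm above the worktop over the cradle's middle: where the middle of a jar's axis is when the jar lies centred on the two rods; same axes as the cradle
- tweezers: pale steel tweezers 12 x 122 x 9 mm, a loose bystander lying flat on the worktop
- usb_stick: blue USB stick 18 x 48 x 8 mm, a loose bystander lying flat on the worktop
There are look-alikes about, which are no part of the job. Leave any turquoise look-alike of the sample_jar alone. What is shaped like the cover_jar but red is not meant.

How it is judged:
By the outcome, as a careful person would: the job done as asked, in the order asked, and still so for the second after the job is handed in, with the robot touching nothing.
It also fails if it takes over 64 s, if anything falls off the work surface, if the arm or the gripper's body presses on something with over 40 N, if the wrist force passes 120 N, or if a joint passes its speed limit or range.

## Working session

There is one attempt and no reset: what is moved stays moved. The work goes in short steps, Python scripts to look and compute and a tool call to move; the robot and the scene stay as the last step left them, time stands still between calls to the robot, and variables do not carry over. Pictures are saved under pics/ and viewed, at most 10 in all, crops included, and the job is handed in when it is done.

Besides the shell and the picture viewer there is one more tool, called after ">>>" as a command line: name --pt "numbers of a row" for each row, then --argument value for the rest. move_arm: Moves the arm, as the interface text tells. Its arguments: {"type":"object","properties":{"rows":{"type":"array","items":{"type":"array","items":{"type":"number"}}}},"required":["rows"]}

```bash
mkdir -p pics; cat > h.py <<'E'
import numpy as np, cv2
from scipy.spatial.transform import Rotation as R
from workcell import get_obs, optics, close_job, spotter, ctrl
def cam(n):
    c=optics.calibration(n); K=np.array(c["camera_matrix"],float); D=np.array(c["distortion"],float)
    o=np.array(c["orientation"],float); M=R.from_rotvec(o).as_matrix() if o.shape==(3,) else (o if o.shape==(3,3) else R.from_quat(o).as_matrix())
    return K,D,np.array(c["xyz"],float),M
def proj(P,C):
    K,D,t,M=C; P=np.atleast_2d(P).astype(float)
    return cv2.projectPoints((P-t)@M,np.zeros(3),np.zeros(3),K,D)[0][:,0]
def onz(px,z,C):
    K,D,t,M=C; u=cv2.undistortPoints(np.array(px,float).reshape(-1,1,2),K,D)[:,0]
    d=np.c_[u,np.ones(len(u))]@M.T
    return t+d*((z-t[2])/d[:,2])[:,None]
E
cat > a.py <<'E'
from h import *
s=get_obs(); print({k:np.round(v,3) for k,v in s.items()}, ctrl.grip_point_offset)
for n in("scene","top"):
    im=optics.get_image(n); cv2.imwrite(f"pics/{n}0.png",im); C=cam(n); print(n,C[2],C[3][:,2])
    for l in("cover_jar","sample_jar","vial","cradle","tweezers","usb_stick"):
        for d in spotter.regions_of(n,l):
            p=d["point"]; print(n,l,round(d["conf"],2),np.round(p),int(d["region"].sum()),"z0",onz(p,0,C)[0].round()[:2],"z66",onz(p,66,C)[0].round()[:2])
E
python3 a.py
```

```text
{'t': np.float64(0.0), 'qpos': array([-1.283,  0.424,  1.631, -0.   ,  1.089, -0.019]), 'qvel': array([ 0.   , -0.002,  0.   , -0.   , -0.003,  0.   ]), 'joint_torque': array([-0.0000e+00, -5.4464e+01, -2.7367e+01,  6.4000e-02,  2.3000e-02,
       -0.0000e+00]), 'ee_pos': array([ 188.621, -595.299,  221.919]), 'orientation': array([-3.103, -0.48 ,  0.   ]), 'ft_force': array([ 0.392,  0.301, -0.103]), 'moment': array([-0.027, -0.002, -0.016]), 'grasp_force': np.float64(0.0), 'width': np.float64(87.436)} 18.700000000000003
scene [-541.02203491 -527.47859646  830.11087737] [ 0.74744563  0.3743715  -0.5487905 ]
scene cover_jar 0.68 [212. 177.] 366 z0 [624. 227.] z66 [532. 167.]
scene sample_jar 0.96 [331. 238.] 498 z0 [ 476. -276.] z66 [ 395. -296.]
scene sample_jar 0.96 [339. 258.] 544 z0 [ 399. -323.] z66 [ 324. -339.]
scene sample_jar 0.93 [300. 228.] 474 z0 [ 480. -175.] z66 [ 399. -203.]
scene vial 0.51 [244. 213.] 583 z0 [474.  16.] z66 [393. -27.]
scene cradle 0.89 [248. 212.] 533 z0 [488.   8.] z66 [406. -35.]
scene usb_stick 0.5 [305. 213.] 68 z0 [ 562. -161.] z66 [ 474. -190.]
top [ 301.99416887    6.45611362 1017.62245485] [ 1.71549147e-01  1.41698390e-04 -9.85175553e-01]
top cover_jar 0.97 [189. 150.] 471 z0 [591. 201.] z66 [573. 188.]
top cover_jar 0.74 [156. 230.] 479 z0 [367. 278.] z66 [363. 260.]
top cover_jar 0.71 [147. 194.] 478 z0 [466. 309.] z66 [455. 290.]
top sample_jar 0.77 [372. 207.] 466 z0 [ 444. -305.] z66 [ 434. -285.]
top sample_jar 0.74 [389. 236.] 542 z0 [ 367. -349.] z66 [ 363. -326.]
top sample_jar 0.63 [329. 200.] 479 z0 [ 460. -188.] z66 [ 449. -175.]
top cradle 0.55 [259. 196.] 1084 z0 [468.   3.] z66 [457.   3.]
top usb_stick 0.41 [321. 160.] 110 z0 [ 573. -167.] z66 [ 556. -156.]
```

```bash
python3 -c "
import cv2,numpy as np
a=cv2.imread('pics/scene0.png')[130:300,150:400]; b=cv2.imread('pics/top0.png')[110:280,120:420]
a=cv2.resize(a,None,fx=2.6,fy=1.75*1,interpolation=3) if 0 else cv2.resize(a,None,fx=1.75,fy=1.75,interpolation=3); b=cv2.resize(b,None,fx=1.75,fy=1.75,interpolation=3)
c=np.zeros((a.shape[0]+b.shape[0],b.shape[1],3),np.uint8); c[:a.shape[0],:a.shape[1]]=a; c[a.shape[0]:]=b
cv2.imwrite('pics/c0.png',c)"
```

```text
(no output)
```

View pics/c0.png

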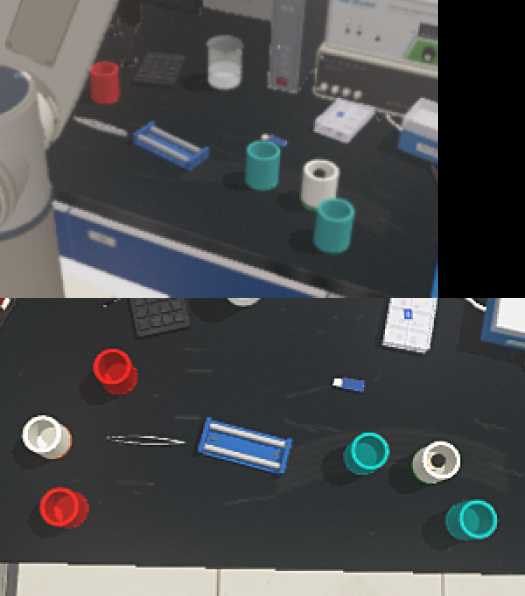

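The picture shows these candidates, in top-image pixels:
- **Cover jar:** white with an orange band at (146,190). Its look-alikes are the red jars at (186,152) and (156,230).
- **Sample jar:** white with a green band and the vial, at (370,204). Its look-alikes are the turquoise jars at (329,199) and (389,237).
- **Other things:** the cradle is at (260,195), the tweezers at (203,191) and the USB stick at (319,159).

I choose the white jar at (146,190) as the cover jar and the white jar at (370,204) as the sample jar.

```bash
cat >> h.py <<'E'
from scipy.optimize import minimize
a=np.linspace(0,2*np.pi,40); CIRC=np.c_[np.cos(a),np.sin(a)]*28
def cyl(p,z0=0,z1=66): return np.vstack([np.c_[CIRC+p[:2],np.full(40,z)] for z in (z0,z1)])
def box(p):
    c,s=np.cos(p[2]),np.sin(p[2]); q=np.array([[x,y] for x in(-28,28) for y in(-68,68)])@np.array([[c,s],[-s,c]])+p[:2]
    return np.vstack([np.c_[q,np.full(4,z)] for z in(0,22)])
def hullmask(P,C,S=4):
    m=np.zeros((384*S,512*S),np.uint8); h=cv2.convexHull(((proj(P,C)+.5)*S).astype(np.float32)).astype(np.int32)
    cv2.fillConvexPoly(m,h,1); return cv2.resize(m.astype(np.float32),(512,384),interpolation=cv2.INTER_AREA)
def fit(model,mask,C,p0,steps):
    f=lambda p:np.abs(hullmask(model(p),C)-mask).sum()/mask.sum()
    r=minimize(f,p0,method="Nelder-Mead",options=dict(initial_simplex=np.vstack([p0]+[np.array(p0)+np.eye(len(p0))[i]*steps[i] for i in range(len(p0))]),xatol=.05,fatol=1e-4))
    return r.x,r.fun
def head():
    s=get_obs(); x=R.from_rotvec(s["orientation"]).as_matrix()[:,0]; return np.array(s["ee_pos"]),np.arctan2(x[1],x[0])
E
cat > b.py <<'E'
from h import *
def near(n,l,px,r=25):
    L=[d for d in spotter.regions_of(n,l) if np.hypot(*(np.array(d["point"])-px))<r]; return L[0]["region"].astype(np.float32) if L else None
im=optics.get_image("top"); C=cam("top")
for l,px,p0 in(("cover_jar",(147,194),(465,300)),("sample_jar",(372,207),(440,-295))):
    m=near("top",l,px,10); print(l,fit(cyl,m,C,p0,(8,8))) if m is not None else print("none",l)
m=near("top","cradle",(259,196)); print("cradle",fit(box,m,C,(468,3,-.15),(8,8,.1)), fit(box,m,C,(468,3,.15),(8,8,.1)))
g=im[165:220,125:180]; g2=im[165:220,345:400]; cv2.imwrite("pics/c1.png",cv2.resize(np.hstack([g,g2]),None,fx=7,fy=7,interpolation=3))
im=optics.get_image("scene"); C=cam("scene")
for l,px,p0 in(("sample_jar",(331,238),(440,-295)),):
    m=near("scene",l,px,8); print(l,fit(cyl,m,C,p0,(8,8)))
m=near("scene","cradle",(248,212)); print("cradle",fit(box,m,C,(468,3,-.15),(8,8,.1)))
p,h=head(); print(p,np.degrees(h)); print(cam("wrist")[2]-p,cam("wrist")[3])
E
python3 b.py
```

```text
cover_jar (array([471.3701281 , 299.88139713]), np.float64(0.04916666820645332))
sample_jar (array([ 447.74330354, -283.98713636]), np.float64(0.18343275785446167))
cradle (array([ 4.68286231e+02,  3.40630925e+00, -2.61379919e-01]), np.float64(0.08559782803058624)) (array([ 4.68366454e+02,  3.61922444e+00, -2.62868895e-01]), np.float64(0.08633378893136978))
sample_jar (array([ 446.79492188, -284.44921875]), np.float64(0.20253661274909973))
cradle (array([ 4.66888546e+02,  3.10619570e+00, -2.30085448e-01]), np.float64(0.26946720480918884))
[ 188.78492986 -595.79072822  222.6866197 ] 17.580198369488635
[ 63.70960283  21.04242681 162.06752573] [[ 3.02454353e-01 -9.22613688e-01 -2.39385351e-01]
 [-9.53163661e-01 -2.92593807e-01 -7.66022121e-02]
 [ 6.31578228e-04  2.51342090e-01 -9.67898112e-01]]
```

View pics/c1.png

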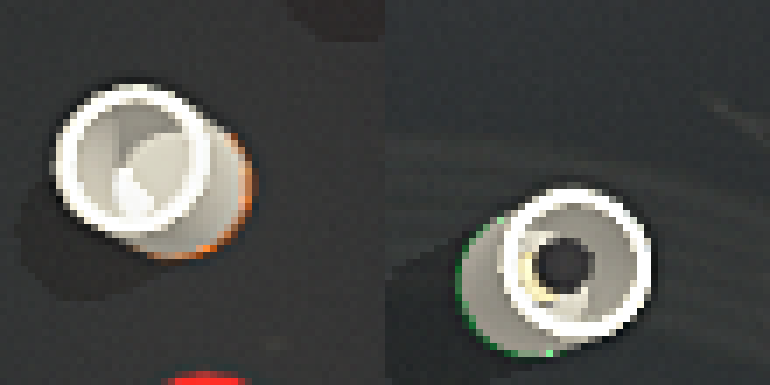

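The crop shows a white jar with an orange band (left, the cover jar) and a white jar with a green band holding the black-capped vial (right, the sample jar). That confirms the choice. The tweezers lie near the +y end of the cradle, so I'll do the tipping at its -y end.

```bash
cat >> h.py <<'E'
import json
CR=np.array([467.8,3.3]); YAW=-.255
def crad(x,y): c,s=np.cos(YAW),np.sin(YAW); return CR+np.array([x*c-y*s,x*s+y*c])
def plan(wps,start=None,rd=(1,0)):
    """wps: (x,y,z,heading deg,n rows,opening); prints rows in calls of 10"""
    if start is None: p,h=head(); h=np.degrees(h)
    else: p,h=np.array(start[:3],float),start[3]
    rows=[]
    for x,y,z,hd,n,op in wps:
        p0,h0=p.copy(),h
        for i in range(1,n+1):
            f=i/n; t=p0+(np.array([x,y,z])-p0)*f; th=h0+(hd-h0)*f; d=t-p; a=np.radians(h)
            v=np.round([(d[0]*np.cos(a)+d[1]*np.sin(a))/10,(d[0]*np.sin(a)-d[1]*np.cos(a))/10,-d[2]/10],rd[0])+0.; tu=round(h-th,rd[1])+0.
            rows.append([*map(float,v),tu,op])
            p=p+10*np.array([v[0]*np.cos(a)+v[1]*np.sin(a),v[0]*np.sin(a)-v[1]*np.cos(a),-v[2]]); h-=tu
    for i in range(0,len(rows),10): print(json.dumps(rows[i:i+10]))
    print("end",p.round(1),round(h,1))
E
python3 -c "
from h import *
H=90+np.degrees(YAW); print(H)
plan([(520,-150,200,H,11,80),(471.4,299.9,170,H,9,80),(471.4,299.9,33,H,4,80)])"
```

```text
75.389576224164
[[4.1, -3.0, 0.2, -5.0, 80], [4.3, -2.5, 0.2, -6.0, 80], [4.6, -2.2, 0.2, -5.0, 80], [4.8, -1.7, 0.2, -5.0, 80], [4.8, -1.3, 0.2, -5.0, 80], [5.0, -0.8, 0.2, -6.0, 80], [5.0, -0.4, 0.2, -5.0, 80], [5.1, 0.2, 0.2, -5.0, 80], [5.0, 0.5, 0.3, -5.0, 80], [5.0, 1.0, 0.2, -6.0, 80]]
[[4.8, 1.5, 0.2, -5.0, 80], [4.7, -1.8, 0.3, 0.0, 80], [4.7, -1.7, 0.4, 0.0, 80], [4.7, -1.8, 0.3, 0.0, 80], [4.7, -1.8, 0.3, 0.0, 80], [4.7, -1.8, 0.3, 0.0, 80], [4.7, -1.7, 0.4, 0.0, 80], [4.7, -1.8, 0.3, 0.0, 80], [4.8, -1.8, 0.3, 0.0, 80], [4.7, -1.7, 0.4, 0.0, 80]]
[[0.0, 0.0, 3.4, 0.0, 80], [0.0, 0.0, 3.4, 0.0, 80], [0.0, 0.0, 3.5, 0.0, 80], [0.0, 0.0, 3.4, 0.0, 80]]
end [471.9 300.2  32.7] 75.6
```

>>> move_arm --pt "4.1 -3.0 0.2 -5.0 80" --pt "4.3 -2.5 0.2 -6.0 80" --pt "4.6 -2.2 0.2 -5.0 80" --pt "4.8 -1.7 0.2 -5.0 80" --pt "4.8 -1.3 0.2 -5.0 80" --pt "5.0 -0.8 0.2 -6.0 80" --pt "5.0 -0.4 0.2 -5.0 80" --pt "5.1 0.2 0.2 -5.0 80" --pt "5.0 0.5 0.3 -5.0 80" --pt "5.0 1.0 0.2 -6.0 80"

```text
t: 2.3
ee_pos: [491.1, -188.9, 201.8]
orientation: [2.561, 1.819, 0.0]
ft_force: [1.1, -1.1, -0.2]
width: 70.4
grasp_force: 0.0
```

>>> move_arm --pt "4.8 1.5 0.2 -5.0 80" --pt "4.7 -1.8 0.3 0.0 80" --pt "4.7 -1.7 0.4 0.0 80" --pt "4.7 -1.8 0.3 0.0 80" --pt "4.7 -1.8 0.3 0.0 80" --pt "4.7 -1.8 0.3 0.0 80" --pt "4.7 -1.7 0.4 0.0 80" --pt "4.7 -1.8 0.3 0.0 80" --pt "4.8 -1.8 0.3 0.0 80" --pt "4.7 -1.7 0.4 0.0 80"

```text
t: 3.55
ee_pos: [471.7, 302.1, 169.8]
orientation: [2.482, 1.925, 0.001]
ft_force: [1.0, 0.1, -0.2]
width: 70.3
grasp_force: 0.0
```

```bash
cat >> h.py <<'E'
def wfit(label,p0,model=cyl,r=60,name="w"):
    p,h=head(); im=optics.get_image("wrist"); C=cam("wrist"); cv2.imwrite(f"pics/{name}.png",im)
    q=proj(model(p0),C).mean(0); L=[d for d in spotter.regions_of("wrist",label)]
    for d in L:
        if np.hypot(*(np.array(d["point"])-q))<r: print(label,round(d["conf"],2),np.round(d["point"]),fit(model,d["region"].astype(np.float32),C,p0,(6,6,.1)[:len(p0)]))
    return p,np.degrees(h)
E
python3 -c "
from h import *
print(wfit('cover_jar',(471,300)))"
```

```text
cover_jar 0.71 [251. 185.] (array([467.39831543, 305.83374023]), np.float64(0.039200469851493835))
(array([471.70499055, 302.05845558, 169.83507022]), np.float64(75.58829143042823))
```

>>> move_arm --pt "0.1 -0.4 3.4 0 92" --pt "0 0 3.4 0 92" --pt "0 0 3.4 0 92" --pt "0 0 3.4 0 92" --pt "0 0 0 0 92" --pt "0 0 0 0 40" --pt "0 0 0 0 40" --pt "0 0 0 0 40" --pt "0 0 0 0 40"

```text
t: 4.78
ee_pos: [469.1, 302.6, 35.0]
orientation: [2.482, 1.925, 0.003]
ft_force: [-0.3, -0.9, 8.1]
width: 54.7
grasp_force: 30.0
```

```bash
python3 -c "
from h import *
s=get_obs(); print(s['ft_force'],s['moment'])
H=75.6
a=crad(0,-106); print(a)
plan([(469,302,125,H,2,40),(*a,125,H,9,40),(*a,45,H,3,40)])"
```

```text
[-0.27364462 -0.942149    8.14250069] [-0.2282292   0.04542483  0.03061737]
[441.06198668 -99.27230934]
[[0.0, 0.0, -4.5, 0.0, 40], [-0.1, 0.0, -4.5, 0.0, 40], [-4.4, 0.8, 0.0, 0.0, 40], [-4.4, 0.8, 0.0, 0.0, 40], [-4.4, 0.8, 0.0, 0.0, 40], [-4.4, 0.8, 0.0, 0.0, 40], [-4.4, 0.9, 0.0, 0.0, 40], [-4.3, 0.8, 0.0, 0.0, 40], [-4.4, 0.8, 0.0, 0.0, 40], [-4.4, 0.8, 0.0, 0.0, 40]]
[[-4.4, 0.8, 0.0, 0.0, 40], [0.0, 0.0, 2.7, 0.0, 40], [0.0, 0.0, 2.6, 0.0, 40], [0.0, 0.0, 2.7, 0.0, 40]]
end [441.2 -99.1  45. ] 75.6
```

>>> move_arm --pt "0.0 0.0 -4.5 0.0 40" --pt "-0.1 0.0 -4.5 0.0 40" --pt "-4.4 0.8 0.0 0.0 40" --pt "-4.4 0.8 0.0 0.0 40" --pt "-4.4 0.8 0.0 0.0 40" --pt "-4.4 0.8 0.0 0.0 40" --pt "-4.4 0.9 0.0 0.0 40" --pt "-4.3 0.8 0.0 0.0 40" --pt "-4.4 0.8 0.0 0.0 40" --pt "-4.4 0.8 0.0 0.0 40"

```text
t: 6.02
ee_pos: [443.3, -56.3, 124.0]
orientation: [2.482, 1.925, 0.001]
ft_force: [-0.2, 0.2, -1.0]
width: 55.0
grasp_force: 30.0
```

>>> move_arm --pt "-4.4 0.8 0.0 0.0 40" --pt "0 0 0 0 40" --pt "0.0 0.0 2.7 0.0 40" --pt "0.0 0.0 2.6 0.0 40" --pt "0.0 0.0 2.7 0.0 40" --pt "0 0 0 0 40"

```text
t: 6.78
ee_pos: [439.0, -98.4, 42.5]
orientation: [-2.479, -1.924, 0.004]
ft_force: [-0.7, -0.9, -1.3]
width: 54.8
grasp_force: 30.0
```

```bash
python3 -c "
from h import *
wfit('cradle',(467.8,3.3,-.255),box,80,'w1')
im=optics.get_image('scene'); C=cam('scene')
b=[im[170:270,180:380]]
for _ in range(1): w=cv2.imread('pics/w1.png')
cv2.imwrite('pics/v1.png',np.vstack([cv2.resize(b[0],(512,256),interpolation=3),cv2.resize(w,(448,336))[:, :448] if 0 else cv2.copyMakeBorder(cv2.resize(w,(448,336)),0,0,0,64,0)]))
s=get_obs();print(s['ee_pos'],s['ft_force'],s['width'])"
```

```text
cradle 0.67 [263.  81.] (array([ 4.66737452e+02,  1.56596258e+00, -2.34299286e-01]), np.float64(0.09533194452524185))
[440.86858638 -99.20066127  44.46696328] [-0.10806219  0.77621739 -1.18633892] 54.362824329749536
```

View pics/v1.png

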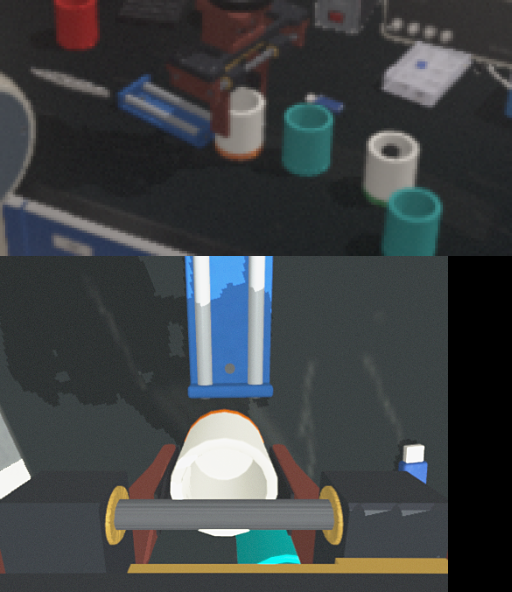

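The scene view shows the cover jar held upright just off the near end of the cradle. In the wrist view, that end plate is ahead of the jar at about (263,150) in the wrist picture. Next I'll tip the jar over the plate's edge.

>>> move_arm --pt "0.9 0.1 0 0 40" --pt "0.4 0 -0.2 0 40" --pt "0.4 0 -0.2 0 40" --pt "0.4 0 -0.2 0 40" --pt "0.4 0 -0.1 0 40" --pt "0.4 0 -0.1 0 40" --pt "0.4 0 -0.1 0 40" --pt "0.4 0 0 0 40" --pt "0.5 0 0 0 40" --pt "0.4 0 0 0 40"

```text
t: 8.18
ee_pos: [452.3, -55.3, 53.2]
orientation: [2.482, 1.926, -0.002]
ft_force: [-1.5, -5.3, -0.6]
width: 54.4
grasp_force: 30.0
```

```bash
python3 -c "
from h import *
im=optics.get_image('scene'); optics.get_image('wrist'); w=optics.get_image('wrist')
cv2.imwrite('pics/v2.png',np.hstack([cv2.resize(im[190:250,200:280],(400,300),interpolation=3),cv2.resize(w,(400,300))]))
s=get_obs();print(s['t'],s['ee_pos'],s['ft_force'],s['width'])"
```

```text
8.325 [452.38881781 -55.15364003  53.10880631] [-2.79092829 -3.558476    2.55307095] 54.03418078593617
```

View pics/v2.png

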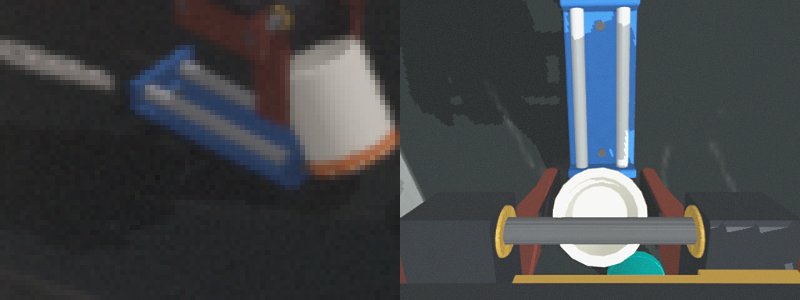

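The jar is pivoting in the grip: in the left view it leans about 35°, rim over the cradle, with the force at about 5 N. I'll continue.

>>> move_arm --pt "0.4 0 0.1 0 40" --pt "0.4 0 0.1 0 40" --pt "0.4 0 0.2 0 40" --pt "0.4 0 0.2 0 40" --pt "0.4 0 0.2 0 40" --pt "0.4 0 0.3 0 40" --pt "0.3 0 0.3 0 40" --pt "0.3 0 0.3 0 40" --pt "0.3 0 0.3 0 40" --pt "0 0 0 0 40"

```text
t: 9.57
ee_pos: [462.4, -22.9, 33.4]
orientation: [2.481, 1.924, 0.004]
ft_force: [0.0, 0.6, 5.0]
width: 54.0
grasp_force: 30.0
```

```bash
python3 -c "
from h import *
im=optics.get_image('scene'); optics.get_image('wrist'); w=optics.get_image('wrist')
cv2.imwrite('pics/v3.png',np.hstack([cv2.resize(im[190:250,200:280],(400,300),interpolation=3),cv2.resize(w,(400,300))]))
s=get_obs();print(s['t'],s['ee_pos'],s['ft_force'],s['width']); d=s['ee_pos'][:2]-np.array([467.3,2.5]);print('cradle xy',d@[.970,-.2425],d@[.2425,.970])"
```

```text
9.725 [462.23249174 -23.1653248   33.34812599] [ 0.36473883 -0.13604255  5.16745978] 54.01635675652258
cradle xy 1.308358256304393 -26.12423580845704
```

View pics/v3.png

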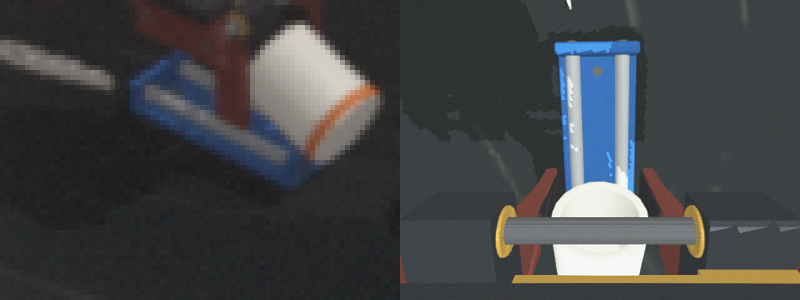

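The jar is now about 75–80° over, with the rim up-cradle. I'll lift it, carry it to the cradle's middle and press it gently onto the rods.

>>> move_arm --pt "0 0 -1.2 0 40" --pt "0.5 -0.1 -1.2 0 40" --pt "2.1 0 0 0 40" --pt "2.1 0 0 0 40" --pt "0 0 0.8 0 40" --pt "0 0 0.8 0 40" --pt "0 0 0.5 0 40" --pt "0 0 0.4 0 40" --pt "0 0 0.3 0 40" --pt "0 0 0.2 0 40"

```text
t: 10.98
ee_pos: [473.2, 22.5, 27.2]
orientation: [2.482, 1.924, 0.004]
ft_force: [1.4, 3.1, 5.9]
width: 54.2
grasp_force: 30.0
```

>>> move_arm --pt "0 0 0.2 0 40" --pt "0 0 0.2 0 40" --pt "0 0 0.1 0 40" --pt "0 0 0 0 40"

```text
t: 11.48
ee_pos: [474.4, 22.6, 22.6]
orientation: [2.48, 1.923, 0.007]
ft_force: [3.2, 2.6, 5.9]
width: 53.9
grasp_force: 30.0
```

>>> move_arm --pt "0 0 0.1 0 40" --pt "0 0 0 0 66" --pt "0 0 0 0 75" --pt "0 0 0 0 88" --pt "0 0 0 0 88" --pt "0 0 -4 0 88" --pt "0 0 -5 0 88" --pt "0 0 -5 0 88" --pt "0 0 0 0 88"

```text
t: 12.6
ee_pos: [474.2, 22.5, 164.0]
orientation: [2.479, 1.922, 0.009]
ft_force: [-0.6, 1.0, -0.6]
width: 77.3
grasp_force: 0.0
```

```bash
python3 -c "
from h import *
def lay(p):
    c=np.array([p[0],p[1],40.5]); ax=np.array([np.cos(p[2]),np.sin(p[2]),0]); u=np.array([-ax[1],ax[0],0])
    return np.vstack([c+ax*e+CIRC[:,:1]*u+CIRC[:,1:]*[0,0,1] for e in(-33,33)])
p,h=wfit('cover_jar',(467,2.5,1.32),lay,120,'w4'); print(p,h)
im=optics.get_image('scene'); w=cv2.imread('pics/w4.png')
cv2.imwrite('pics/v4.png',np.hstack([cv2.resize(im[190:250,200:280],(400,300),interpolation=3),cv2.resize(w,(400,300))]))"
```

```text
cover_jar 0.68 [255. 211.] (array([463.37052117,  -3.30810502,   1.31691683]), np.float64(0.0625))
[474.15335409  22.53545679 164.02955892] 75.57792722950673
```

View pics/v4.png

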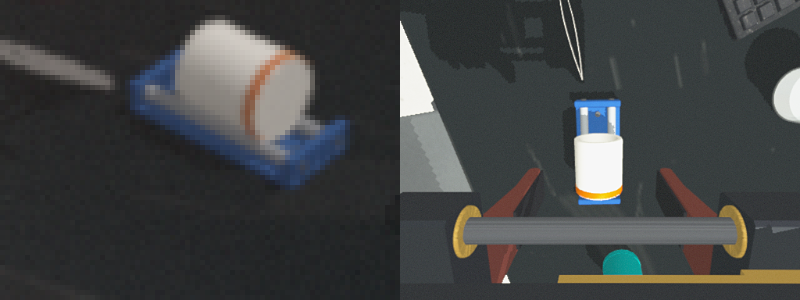

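The jar lies squarely on the rods with its base toward -y, and it has been let go. Now I'll take it again nearer its base.

>>> move_arm --pt "-3.2 0 3 0 88" --pt "0 0 4 0 88" --pt "0 0 4 0 88" --pt "0 0 2.2 0 88" --pt "0 0 1 0 88" --pt "0 0 0 0 40" --pt "0 0 0 0 40" --pt "0 0 0 0 40" --pt "0 0 0 0 40"

```text
t: 13.88
ee_pos: [464.8, -8.5, 19.5]
orientation: [2.481, 1.924, 0.003]
ft_force: [1.9, 0.4, 2.1]
width: 54.4
grasp_force: 30.0
```

>>> move_arm --pt "0.5 0 0 0 40" --pt "0.6 0 0 0 40" --pt "0.6 0 0 0 40" --pt "0.5 0 0 0 40" --pt "0.3 0 0 0 40" --pt "0.2 0 0 0 40" --pt "0.1 0 0 0 40" --pt "0.1 0 0 0 40"

```text
t: 14.88
ee_pos: [471.9, 19.6, 19.3]
orientation: [2.481, 1.925, 0.002]
ft_force: [1.8, -5.4, 6.4]
width: 54.5
grasp_force: 30.0
```

>>> move_arm --pt "0.1 0 0 0 40" --pt "0.1 0 -0.1 0 40" --pt "0.1 0 -0.1 0 40"

```text
t: 15.25
ee_pos: [471.0, 22.8, 20.5]
orientation: [-2.482, -1.924, 0.002]
ft_force: [-0.3, 0.2, -1.9]
width: 54.5
grasp_force: 30.0
```

```bash
python3 -c "
from h import *
s=get_obs();print(s['t'],s['ee_pos'],s['ft_force'],s['moment']); cv2.imwrite('pics/w5.png',optics.get_image('wrist'))"
```

```text
15.25 [471.04164097  22.84021953  20.49710026] [-0.33138055  0.22691783 -1.86062305] [ 0.02098877 -0.01326616 -0.05400305]
```

View pics/w5.png

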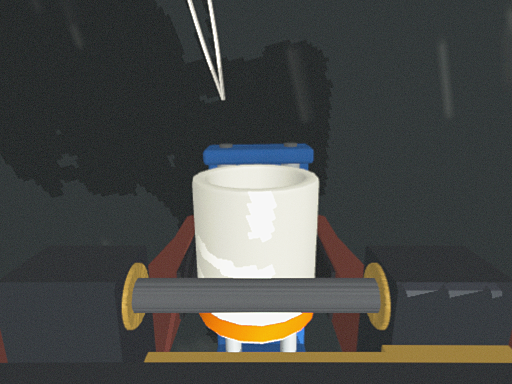

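The wrist view shows the jar lifted level, mouth toward the end plate. The rim's top edge is at about (256,167) and the plate's inner top edge at about (256,164). I'll work out the gap.

```bash
python3 -c "
from h import *
C=cam('wrist'); p,h=head(); x=np.array([np.cos(h),np.sin(h)])
for n,px,z in(('rimtop',(256,167),67.5),('plate inner',(258,164),22),('plate outer',(258,146),22),('baseband low',(258,341),40),('basetop', (258,318),67)):
  q=onz([px],z,C)[0]; print(n,q.round(1),'tool x',((q[:2]-p[:2])@x).round(1))"
```

```text
rimtop [481.2  67.9  67.5] tool x 46.1
plate inner [480.4  60.5  22. ] tool x 38.8
plate outer [482.6  69.3  22. ] tool x 47.8
baseband low [458.1 -26.7  40. ] tool x -51.2
basetop [466.2   6.2  67. ] tool x -17.4
```

The row-167 edge must be the bottom of the rim (z≈11), since the camera looks back at the mouth. That puts the rim about 1–2 mm from the plate and 38 mm ahead of the grip. Now I'll push and lift so the base rolls up over the plate edge.

>>> move_arm --pt "0.1 0 0 0 40" --pt "0.1 0 0 0 40" --pt "0.1 0 0 0 40" --pt "0.2 0 -0.3 0 40" --pt "0.2 0 -0.3 0 40" --pt "0.2 0 -0.3 0 40"

```text
t: 16.05
ee_pos: [472.3, 30.4, 29.1]
orientation: [-2.481, -1.925, 0.005]
ft_force: [-2.1, -8.0, -4.6]
width: 54.3
grasp_force: 30.0
```

```bash
cat > tilt.py <<'E'
from h import *
def jar(P):  # g, tilt(rim down) ; pivot at grasp point, axis offset e above
    g,ph,e=P; p,h=head(); ax=np.array([np.cos(h)*np.cos(ph),np.sin(h)*np.cos(ph),-np.sin(ph)]); side=np.array([np.sin(h),-np.cos(h),0]); up=np.cross(side,ax); up*=np.sign(up[2]+1e-9)
    c=p+[0,0,18.7]+up*e
    return [c+ax*d+CIRC[:,:1]*side+CIRC[:,1:]*up for d in(g-66,g)]
s=get_obs(); print(s['t'],s['ee_pos'],s['ft_force'].round(1),s['moment'].round(2),s['width'])
sc=[]
for n in("wrist","scene"):
    im=optics.get_image(n); C=cam(n); cv2.imwrite(f"pics/t_{n}_{s['t']:.1f}.png",im)
    L=spotter.regions_of(n,"cover_jar"); q=proj(np.array([s['ee_pos']+[0,0,20]]),C)[0]
    L=[d for d in L if np.hypot(*(np.array(d["point"])-q))<(120 if n=="wrist" else 30)]
    print(n,[(round(d["conf"],2),np.round(d["point"]),int(d["region"].sum())) for d in L])
    if L: sc.append((C,L[0]["region"]))
import sys
g0=float(sys.argv[1]); best=[]
for ph in np.radians(np.arange(-15,96,5)):
    r=[]
    for C,m in sc:
        hm=hullmask(np.vstack(jar((g0,ph,2 if len(sys.argv)<3 else float(sys.argv[2])))),C,2)
        r.append((m&(hm<.5)).sum()/m.sum())      # seen jar pixels outside the model
        r.append(max(0,1-(m*(hm>.5)).sum()/hm.sum()))
    best.append((round(np.degrees(ph)),np.round(r,2)))
for b in sorted(best,key=lambda b:b[1].sum())[:5]: print(*b)
E
python3 tilt.py 38
```

```text
16.05 [472.28859477  30.39907802  29.07097764] [-2.1 -8.  -4.6] [-1.59  0.28  0.04] 54.34358898418768
wrist [(0.86, array([255., 241.]), 15040)]
scene [(0.68, array([243., 200.]), 252)]
0 [0.03 0.3  0.01 0.46]
5 [0.04 0.29 0.01 0.46]
10 [0.05 0.28 0.01 0.47]
-5 [0.03 0.31 0.01 0.47]
-10 [0.04 0.31 0.02 0.47]
```

>>> move_arm --pt "0.3 0 -0.3 0 40" --pt "0.3 0 -0.2 0 40" --pt "0.3 0 -0.2 0 40" --pt "0.3 0 -0.2 0 40" --pt "0.3 0 -0.2 0 40" --pt "0.4 0 -0.1 0 40"

```text
t: 17.0
ee_pos: [477.7, 49.2, 41.3]
orientation: [-2.482, -1.924, 0.003]
ft_force: [-0.2, 0.4, -1.2]
width: 54.3
grasp_force: 30.0
```

```bash
python3 tilt.py 38; python3 -c "
import cv2,numpy as np,glob,os
f=sorted(glob.glob('pics/t_*'),key=os.path.getmtime)[-2:]
w=cv2.imread([x for x in f if 'wrist' in x][0]); s=cv2.imread([x for x in f if 'scene' in x][0])
cv2.imwrite('pics/v6.png',np.hstack([cv2.resize(s[180:240,210:290],(400,300),interpolation=3),cv2.resize(w,(400,300))]))"
```

```text
17.0 [477.65655088  49.24028587  41.32702375] [-0.2  0.4 -1.2] [-0.03 -0.01  0.02] 54.29296964778182
wrist [(0.7, array([254., 244.]), 14803)]
scene [(0.75, array([241., 193.]), 289)]
10 [0.1  0.33 0.06 0.41]
15 [0.12 0.34 0.04 0.4 ]
5 [0.09 0.34 0.07 0.41]
0 [0.09 0.35 0.07 0.43]
-5 [0.09 0.36 0.09 0.44]
```

View pics/v6.png

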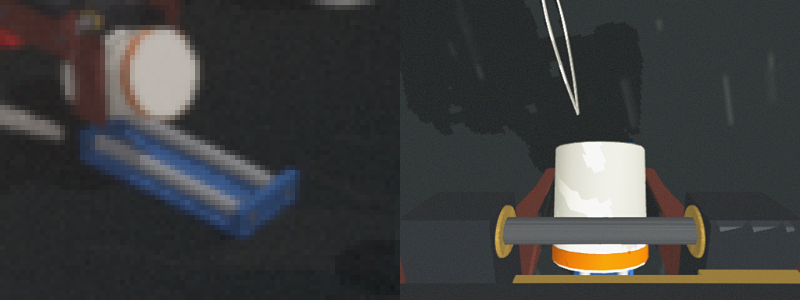

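The jar now tips about 20° rim-down: the mouth is no longer visible in the wrist view, and the rim is at about (599,147) in the composite. It has ridden over the plate, so contact is lost. I'll re-engage outside the -y plate, where the rim can sit deeper against it.

>>> move_arm --pt "0 0 -3.4 0 40" --pt "-5 0 0 0 40" --pt "-5 0 0 0 40" --pt "-5.4 0 0 0 40" --pt "0 0 0 0 40" --pt "0 0 2 0 40" --pt "0 0 2 0 40" --pt "0 0 0.6 0 40" --pt "0 0 0 0 40"

```text
t: 18.32
ee_pos: [440.3, -98.9, 29.5]
orientation: [-2.481, -1.926, 0.001]
ft_force: [0.9, 0.8, -2.4]
width: 53.9
grasp_force: 30.0
```

>>> move_arm --pt "0.2 0 0 0 40" --pt "0.2 0 0 0 40" --pt "0.2 0 0 0 40"

```text
t: 18.7
ee_pos: [442.1, -93.6, 30.1]
orientation: [2.482, 1.925, 0.001]
ft_force: [0.2, -0.2, -0.8]
width: 54.5
grasp_force: 30.0
```

>>> move_arm --pt "0.1 0 0 0 40" --pt "0.1 0 0 0 40" --pt "0.1 0 0 0 40"

```text
t: 19.08
ee_pos: [442.6, -90.8, 29.7]
orientation: [-2.483, -1.925, 0.0]
ft_force: [-0.3, 0.8, -1.9]
width: 54.7
grasp_force: 30.0
```

>>> move_arm --pt "0.1 0 0 0 40" --pt "0.1 0 0 0 40" --pt "0.1 0 0 0 40" --pt "0 0 0 0 40"

```text
t: 19.58
ee_pos: [443.4, -87.9, 29.7]
orientation: [-2.483, -1.925, 0.0]
ft_force: [0.0, -0.4, -1.5]
width: 54.5
grasp_force: 30.0
```

```bash
python3 tilt.py 38 | head -1; python3 -c "
import cv2,numpy as np,glob,os
f=sorted(glob.glob('pics/t_*'),key=os.path.getmtime)[-2:]
w=cv2.imread([x for x in f if 'wrist' in x][0]); s=cv2.imread([x for x in f if 'scene' in x][0])
cv2.imwrite('pics/v7.png',np.hstack([cv2.resize(s[190:250,210:290],(400,300),interpolation=3),cv2.resize(w,(400,300))]))"
```

```text
19.575 [443.35939697 -87.85209651  29.65996491] [ 0.  -0.4 -1.5] [-0.07 -0.07 -0.03] 54.529813341471154
```

```bash
cat > rows.py <<'E'
from h import *
from scipy.optimize import least_squares
p,h=head(); im=optics.get_image("wrist"); C=cam("wrist"); m=spotter.regions_of("wrist","cover_jar")[0]["region"]
c=int(round(proj(np.array([p+[0,0,45]]),C)[0,0])); r=np.where(m[:,c-4:c+5].any(1))[0]; print("col",c,"rows",r.min(),r.max())
hsv=cv2.cvtColor(im,cv2.COLOR_BGR2HSV)
for rr in range(r.min()-25,r.max()+12,6): print(rr,im[rr,c],end=' ')
x=np.array([np.cos(h),np.sin(h),0])
def pts(P,e=2):
    g,ph=P; ax=x*np.cos(ph)-np.array([0,0,np.sin(ph)]); up=x*np.sin(ph)+np.array([0,0,np.cos(ph)]); o=p+[0,0,18.7]+up*e
    return np.array([o+ax*g+up*28,o+ax*(g-66)+up*28])
for e in(0,2):
    s=least_squares(lambda P:proj(pts(P,e),C)[:,1]-[r.min()-.5,r.max()+.5],[38,.4]); print("\ne",e,"g",s.x[0].round(1),"tilt",np.degrees(s.x[1]).round(1),s.cost.round(3))
for n,y in(("plate outer/inner -y",-68),("",-60)):
    a=np.array([467.3,2.5])+np.array([.2425,.97])*y; print(n,proj(np.array([[*a,22]]),C)[0].round(1))
E
python3 rows.py
```

```text
col 260 rows 182 348
157 [155  93  53] 163 [153  95  54] 169 [117  73  39] 175 [156  97  52] 181 [176 174 165] 187 [227 236 237] 193 [227 237 237] 199 [227 237 236] 205 [248 248 248] 211 [247 247 247] 217 [229 237 237] 223 [229 237 237] 229 [228 236 237] 235 [230 238 238] 241 [228 237 238] 247 [228 237 237] 253 [230 237 237] 259 [247 247 247] 265 [247 247 247] 271 [247 247 247] 277 [255 255 255] 283 [98 99 92] 289 [107 105 102] 295 [101 100  97] 301 [ 99 101  95] 307 [99 96 90] 313 [255 255 255] 319 [247 247 247] 325 [ 86 149 241] 331 [ 10 161 247] 337 [ 10 162 247] 343 [  9 161 247] 349 [197 202 188] 355 [ 59 123 150] 
e 0 g 32.3 tilt 14.8 0.0

e 2 g 34.1 tilt 11.4 0.0
plate outer/inner -y [260.6 184.9]
 [260.5 170.5]
```

>>> move_arm --pt "-0.4 0 0 0 40" --pt "0 0 0.3 0 40" --pt "0 0 0.3 0 40" --pt "0.2 0 0 0 40" --pt "0.1 0 0 0 40" --pt "0.1 0 0 0 40" --pt "0.1 0 0 0 40" --pt "0 0 0 0 40"

```text
t: 20.88
ee_pos: [443.6, -86.9, 23.7]
orientation: [2.483, 1.925, 0.0]
ft_force: [0.3, 0.2, -1.5]
width: 54.3
grasp_force: 30.0
```

>>> move_arm --pt "0.1 0 0 0 40" --pt "0.1 0 0 0 40" --pt "0.1 0 0 0 40"

```text
t: 21.25
ee_pos: [444.1, -85.4, 23.7]
orientation: [2.48, 1.927, -0.002]
ft_force: [-3.6, -17.0, 0.4]
width: 54.5
grasp_force: 30.0
```

>>> move_arm --pt "0.1 0 -0.2 0 40" --pt "0.2 0 -0.2 0 40" --pt "0.2 0 -0.2 0 40" --pt "0.2 0 -0.2 0 40" --pt "0.2 0 -0.2 0 40"

```text
t: 21.88
ee_pos: [446.0, -76.4, 33.7]
orientation: [2.481, 1.926, -0.003]
ft_force: [-2.5, -11.9, -1.1]
width: 54.4
grasp_force: 30.0
```

```bash
python3 rows.py | grep -v '^1'; python3 -c "
from h import *
s=get_obs();print(s['ee_pos'],s['ft_force'])"
```

```text
col 259 rows 184 350
e 0 g 31.4 tilt 15.4 0.0

e 2 g 33.1 tilt 12.1 0.0
plate outer/inner -y [260.9 203.8]
 [260.8 190.1]
[446.05063455 -76.19864067  33.91692225] [-4.11791625 -9.53731907  4.03559824]
```

```bash
cat > ang.py <<'E'
from h import *
from scipy.optimize import least_squares
import sys
p,h=head(); C=cam("wrist"); x=np.array([np.cos(h),np.sin(h),0]); c=259
s=get_obs(); n=f"pics/a_{s['t']:.1f}.png"; cv2.imwrite(n,optics.get_image("wrist"))
def pt(d,ph,e=2): return p+[0,0,18.7]+(x*np.cos(ph)-np.array([0,0,np.sin(ph)]))*d+(x*np.sin(ph)+np.array([0,0,np.cos(ph)]))*(28+e)
for f in sys.argv[1:]+[n]:
    I=cv2.imread(f)[:,c-3:c+4].astype(int).mean(1); w=I.min(1)>170; o=(I[:,2]>180)&(I[:,0]<110)
    wr=np.where(w)[0]; orr=np.where(o)[0]
    # band begins 12 mm from base assumed; solve g,tilt
    a,b=wr.min()-.5,orr.min()-.5; out=[]
    for g in (33,36,39): out.append((g,np.degrees(least_squares(lambda P:proj([pt(g,P[0])],C)[0,1]-a,[.3]).x[0]).round(1)))
    r=least_squares(lambda P:[proj([pt(P[0],P[1])],C)[0,1]-a,proj([pt(P[0]-66+BAND if 0 else P[0]-56,P[1])],C)[0,1]-b],[36,.3])
    print(f,"white",wr.min(),"orange",orr.min(),orr.max(),"tilt by g",out,"fit",r.x[0].round(1),np.degrees(r.x[1]).round(1))
print(s['ee_pos'].round(1),s['ft_force'].round(1))
E
python3 ang.py pics/w5.png pics/t_wrist_16.1.png pics/t_wrist_17.0.png pics/t_wrist_19.6.png; ls pics
```

```text
pics/w5.png white 165 orange 326 341 tilt by g [(33, np.float64(29.9)), (36, np.float64(21.6)), (39, np.float64(14.8))] fit 32.0 22.7
pics/t_wrist_16.1.png white 176 orange 327 343 tilt by g [(33, np.float64(18.3)), (36, np.float64(12.2)), (39, np.float64(6.9))] fit 28.9 25.0
pics/t_wrist_17.0.png white 182 orange 325 345 tilt by g [(33, np.float64(13.5)), (36, np.float64(8.1)), (39, np.float64(3.2))] fit 33.3 13.0
pics/t_wrist_19.6.png white 182 orange 325 345 tilt by g [(33, np.float64(13.5)), (36, np.float64(8.1)), (39, np.float64(3.2))] fit 33.3 13.0
pics/a_22.0.png white 184 orange 325 346 tilt by g [(33, np.float64(12.1)), (36, np.float64(6.8)), (39, np.float64(2.1))] fit 34.4 9.5
[446.1 -76.2  33.9] [-4.1 -9.5  4. ]
a_22.0.png
c0.png
c1.png
scene0.png
t_scene_16.1.png
t_scene_17.0.png
t_scene_19.6.png
t_wrist_16.1.png
t_wrist_17.0.png
t_wrist_19.6.png
top0.png
v1.png
v2.png
v3.png
v4.png
v6.png
v7.png
w.png
w1.png
w4.png
w5.png
```

The rim-face push has too small a lever arm, so the jar slips in the grip instead of turning. New plan: lay it back on the rods, grip it near the rim, and lever the base up over the side edge of the -y plate, which gives a long arm that can't disengage. First I'll lay it back.

>>> move_arm --pt "-1 0 0 0 40" --pt "0 0 -4.2 0 40" --pt "4.6 0 0 0 40" --pt "4.6 0 0 0 40" --pt "0 0 0 0 40" --pt "0 0 2 0 40" --pt "0 0 1.5 0 40" --pt "0 0 0.5 0 40" --pt "0 0 0.4 0 40" --pt "0 0 0.3 0 40"

```text
t: 23.28
ee_pos: [467.1, 3.3, 30.4]
orientation: [2.482, 1.925, -0.001]
ft_force: [-7.9, -5.8, 36.9]
width: 54.6
grasp_force: 30.0
```

>>> move_arm --pt "0 0 0.3 0 40" --pt "0 0 0.2 0 40" --pt "0 0 0.2 0 40" --pt "0 0 0.1 0 40" --pt "0 0 0 0 40"

```text
t: 23.9
ee_pos: [467.1, 3.0, 23.1]
orientation: [2.482, 1.925, -0.0]
ft_force: [-7.9, -7.4, 34.8]
width: 54.4
grasp_force: 30.0
```

>>> move_arm --pt "0 0 0 0 66" --pt "0 0 0 0 75" --pt "0 0 0 0 88" --pt "0 0 0 0 88" --pt "1 0 -5 0 88" --pt "1 0 -5 0 88" --pt "0.5 0 -4 0 88" --pt "0 0 0 0 88"

```text
t: 24.9
ee_pos: [475.4, 28.7, 163.4]
orientation: [2.479, 1.924, 0.008]
ft_force: [-0.4, 0.6, 0.6]
width: 77.3
grasp_force: 0.0
```

```bash
cat >> h.py <<'E'
def lay(p):
    c=np.array([p[0],p[1],40.5]); ax=np.array([np.cos(p[2]),np.sin(p[2]),0]); u=np.array([-ax[1],ax[0],0])
    return np.vstack([c+ax*e+CIRC[:,:1]*u+CIRC[:,1:]*[0,0,1] for e in(-33,33)])
E
python3 -c "
from h import *
p,h=wfit('cover_jar',(467,2.5,1.32),lay,150,'w6'); print(p,h)
"
```

```text
[475.36071762  28.73550655 163.35131672] 75.61732869266322
```

```bash
python3 -c "
from h import *
im=optics.get_image('wrist'); C=cam('wrist')
for d in spotter.regions_of('wrist','cover_jar'):
    print(d['conf'],d['point'],d['region'].sum(), fit(lay,d['region'].astype(np.float32),C,(466,2.5,1.32),(6,6,.1)) if d['region'].sum()>1500 else '')
t=optics.get_image('top'); print([(round(d['conf'],2),np.round(d['point']),d['region'].sum()) for d in spotter.regions_of('top','cover_jar')])
cv2.imwrite('pics/v8.png',np.hstack([cv2.resize(t[160:220,220:300],(400,300),interpolation=3),cv2.resize(im,(400,300))]))"
```

```text
0.8 [256.3, 230.9] 4916 (array([460.83674281, -15.68264438,   1.34959458]), np.float64(0.04212011769413948))
[(0.66, array([156., 231.]), np.int64(435)), (0.56, array([185., 151.]), np.int64(443))]
```

View pics/v8.png

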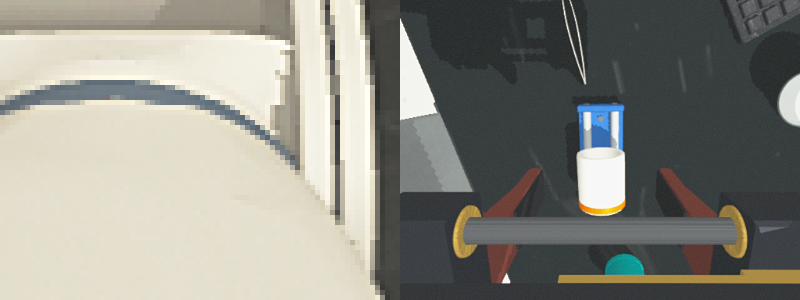

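The wrist view shows the jar lying square on the rods, pushed toward the -y plate, with its centre at about (256,231). The top view is blocked by the arm. Next I'll grip it near the rim.

>>> move_arm --pt "-2.5 0 3.5 0 88" --pt "0 0 4 0 88" --pt "0 0 4 0 88" --pt "0 0 2 0 88" --pt "0 0 0.6 0 88" --pt "0 0 0 0 40" --pt "0 0 0 0 40" --pt "0 0 0 0 40" --pt "0 0 0 0 40"

```text
t: 26.32
ee_pos: [467.7, 4.1, 20.3]
orientation: [2.482, 1.924, 0.002]
ft_force: [1.0, 0.6, 2.7]
width: 56.0
grasp_force: 29.9
```

```bash
python3 -c "
from h import *
s=get_obs(); print(s['ee_pos'],s['width'],s['ft_force'])
p=s['ee_pos']
plan([(p[0],p[1],90,75.6,2,40),(385,-43,75,165.6,9,40),(385,-43,45,165.6,1,40)])"
```

```text
[467.7179212    4.10153601  20.3466997 ] 56.002703026365275 [0.96421607 0.56119817 2.6558471 ]
[[0.0, 0.0, -3.5, 0.0, 40], [0.0, 0.0, -3.5, 0.0, 40], [-0.7, -0.8, 0.2, -10.0, 40], [-0.6, -0.8, 0.1, -10.0, 40], [-0.5, -1.0, 0.2, -10.0, 40], [-0.2, -1.0, 0.2, -10.0, 40], [-0.1, -1.1, 0.2, -10.0, 40], [0.1, -1.0, 0.1, -10.0, 40], [0.3, -1.1, 0.2, -10.0, 40], [0.5, -0.9, 0.2, -10.0, 40]]
[[0.6, -0.9, 0.1, -10.0, 40], [0.0, 0.0, 3.0, 0.0, 40]]
end [384.8 -43.3  45.3] 165.6
```

>>> move_arm --pt "0.0 0.0 -3.5 0.0 40" --pt "0.0 0.0 -3.5 0.0 40" --pt "-0.7 -0.8 0.2 -10.0 40" --pt "-0.6 -0.8 0.1 -10.0 40" --pt "-0.5 -1.0 0.2 -10.0 40" --pt "-0.2 -1.0 0.2 -10.0 40" --pt "-0.1 -1.1 0.2 -10.0 40" --pt "0.1 -1.0 0.1 -10.0 40" --pt "0.3 -1.1 0.2 -10.0 40" --pt "0.5 -0.9 0.2 -10.0 40"

```text
t: 27.58
ee_pos: [392.7, -37.8, 75.8]
orientation: [-0.656, -3.072, 0.0]
ft_force: [0.5, 0.4, -1.4]
width: 56.0
grasp_force: 29.9
```

>>> move_arm --pt "0.6 -0.9 0.1 -10.0 40" --pt "0 0 0 0 40" --pt "0.0 0.0 3.0 0.0 40" --pt "0 0 0 0 40"

```text
t: 28.08
ee_pos: [383.2, -43.1, 43.8]
orientation: [-0.399, -3.113, -0.0]
ft_force: [0.5, 0.6, -2.0]
width: 56.0
grasp_force: 29.9
```

```bash
python3 -c "
from h import *
s=get_obs(); p,h=head(); print(s['t'],p,np.degrees(h),s['qpos'],s['width'],s['ft_force'])
d=p[:2]-np.array([467.3,2.5]); print('cradle',d@[.970,-.2425],d@[.2425,.970])
C=cam('wrist'); im=optics.get_image('wrist'); cv2.imwrite('pics/w9.png',im)
def tl(P):  # horizontal jar in hand, rim along tool x
    g=P[0]; x=np.array([np.cos(h),np.sin(h)]); c=p+[0,0,18.7+P[1]]; ax=np.array([*x,0]); u=np.array([x[1],-x[0],0])
    return np.vstack([c+ax*e+CIRC[:,:1]*u+CIRC[:,1:]*[0,0,1] for e in(g-66,g)])
for dd in spotter.regions_of('wrist','cover_jar')[:1]: print(dd['conf'],dd['point'],np.where(dd['region'][:,250:262].any(1))[0][[0,-1]]); 
for g in(10,14,18,22): q=proj(tl((g,2)),C); print(g,q[:,1].min(),q[:40,1].max())
"
```

```text
28.075 [383.20689885 -43.06555181  43.79454447] 165.39603793869057 [-1.42794633e-01  4.39381339e-01  2.23999102e+00  4.95269022e-05
  4.65330514e-01 -1.45874854e+00] 55.99388497693717 [ 0.52636641  0.56853816 -1.99415385]
cradle -70.52066180149112 -64.59116228751587
0.97 [254.2, 262.6] [210 351]
10 215.2097679448778 401.1820605405815
14 208.33866777532722 393.73280144338935
18 201.39032428607652 386.18067654309255
22 194.36330944988273 378.5233943405001
```

>>> move_arm --pt "0 0 0.7 0 40" --pt "0 0 0.6 0 40" --pt "0.1 0 0.3 0 40" --pt "0.1 0 0.3 0 40" --pt "0.1 0 0.3 0 40" --pt "0.1 0 0.3 0 40" --pt "0.1 0 0.3 0 40" --pt "0 0 0.1 0 40"

```text
t: 29.18
ee_pos: [378.5, -42.0, 15.5]
orientation: [-0.394, -3.116, -0.0]
ft_force: [-3.5, 3.0, 4.8]
width: 55.4
grasp_force: 30.0
```

```bash
cat > st.py <<'E'
from h import *
s=get_obs(); p,h=head(); d=p[:2]-np.array([467.3,2.5]); print(round(s['t'],2),p.round(1),'F',s['ft_force'].round(1),'M',s['moment'].round(2),'w',round(s['width'],1),'cradle',(d@[.970,-.2425]).round(1),(d@[.2425,.970]).round(1))
im=optics.get_image('wrist'); cv2.imwrite(f"pics/s_{s['t']:.2f}.png",im)
c=255; I=im[:,c-3:c+4].astype(int).mean(1); w=I.min(1)>150; o=(I[:,2]>170)&(I[:,0]<110)
print('white',np.where(w)[0][[0,-1]],'orange',np.where(o)[0][[0,-1]] if o.any() else None)
E
python3 st.py
```

```text
29.18 [378.5 -42.   15.5] F [-3.5  3.   4.8] M [0.37 0.13 0.11] w 55.4 cradle -75.3 -64.7
white [222 351] orange None
```

>>> move_arm --pt "-0.3 0 0.1 0 40" --pt "-0.4 0 0.1 0 40" --pt "-0.3 0 0 0 40" --pt "-0.3 0 0.1 0 40" --pt "-0.2 0 0.1 0 40" --pt "0 0 0 0 40"

```text
t: 29.98
ee_pos: [388.8, -45.4, 11.0]
orientation: [-0.394, -3.107, -0.0]
ft_force: [-11.5, -1.5, 7.8]
width: 55.1
grasp_force: 30.0
```

```bash
python3 st.py
```

```text
29.98 [388.8 -45.4  11. ] F [-11.5  -1.5   7.8] M [-0.11  1.56 -0.15] w 55.1 cradle -64.6 -65.5
white [215 351] orange None
```

>>> move_arm --pt "-0.2 0 0 0 40" --pt "-0.2 0 0.1 0 40" --pt "-0.2 0 0 0 40" --pt "-0.1 0 0.1 0 40" --pt "0 0 0.1 0 40" --pt "0 0 0 0 40"

```text
t: 30.78
ee_pos: [392.5, -47.1, 8.0]
orientation: [-0.394, -3.102, 0.0]
ft_force: [-19.9, -6.5, 17.0]
width: 54.9
grasp_force: 30.0
```

```bash
python3 st.py; python3 -c "
from h import *
im=optics.get_image('scene'); w=optics.get_image('wrist'); b=im[190:260,190:290]
cv2.imwrite('pics/v9.png',np.hstack([cv2.resize(b,(428,300),interpolation=3),cv2.resize(w,(370,300))]))"
```

```text
30.77 [392.5 -47.1   8. ] F [-19.9  -6.5  17. ] M [-1.04  2.86 -0.31] w 54.9 cradle -60.5 -66.3
white [205 351] orange None
```

View pics/v9.png

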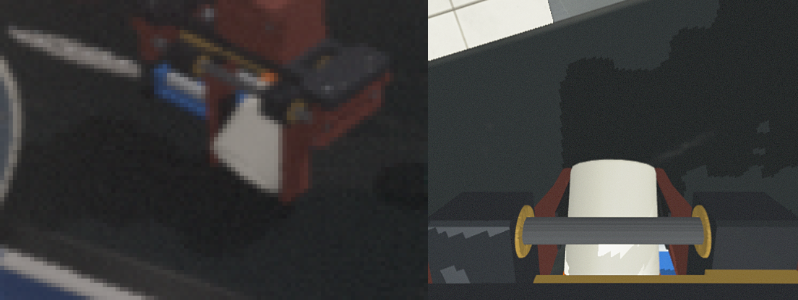

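The scene view shows the jar about 45–50° over: the orange base is up at (270,75) and the rim corner is down on the table at (215,155). I'll continue.

>>> move_arm --pt "-0.1 0 0.1 0 40" --pt "-0.1 0 0.1 0 40" --pt "-0.1 0 0.1 0 40" --pt "0 0 0.1 0 40" --pt "0 0 0 0 40"

```text
t: 31.55
ee_pos: [395.7, -49.0, 4.7]
orientation: [-0.394, -3.103, 0.002]
ft_force: [-23.7, -18.4, 30.6]
width: 54.6
grasp_force: 30.1
```

```bash
python3 st.py
```

```text
31.55 [395.7 -49.    4.7] F [-23.7 -18.4  30.6] M [-3.39  3.42 -0.49] w 54.6 cradle -57.0 -67.3
white [198 351] orange None
```

```bash
python3 -c "
from h import *
p,h=head()
plan([(p[0]-6,p[1],70,165.4,2,40),(467.3,2.5,70,75.6,9,40),(467.3,2.5,30,75.6,3,40)])"
```

```text
[[0.3, -0.1, -3.3, 0.0, 40], [0.3, 0.0, -3.2, 0.0, 40], [-0.7, 0.8, 0.0, 10.0, 40], [-0.6, 0.8, 0.0, 10.0, 40], [-0.3, 1.0, 0.0, 10.0, 40], [-0.3, 1.0, 0.0, 10.0, 40], [0.0, 1.0, 0.0, 10.0, 40], [0.1, 1.0, 0.0, 10.0, 40], [0.4, 1.0, 0.0, 10.0, 40], [0.4, 0.9, 0.0, 10.0, 40]]
[[0.7, 0.8, 0.0, 10.0, 40], [0.0, 0.0, 1.3, 0.0, 40], [0.0, 0.0, 1.3, 0.0, 40], [0.0, 0.0, 1.4, 0.0, 40]]
end [466.9   2.7  29.7] 75.5
```

>>> move_arm --pt "0.3 -0.1 -3.3 0.0 40" --pt "0.3 0.0 -3.2 0.0 40" --pt "-0.7 0.8 0.0 10.0 40" --pt "-0.6 0.8 0.0 10.0 40" --pt "-0.3 1.0 0.0 10.0 40" --pt "-0.3 1.0 0.0 10.0 40" --pt "0.0 1.0 0.0 10.0 40" --pt "0.1 1.0 0.0 10.0 40" --pt "0.4 1.0 0.0 10.0 40" --pt "0.4 0.9 0.0 10.0 40"

```text
t: 32.85
ee_pos: [466.6, -2.9, 69.5]
orientation: [2.312, 2.127, 0.0]
ft_force: [0.1, 0.8, -0.8]
width: 54.4
grasp_force: 29.9
```

>>> move_arm --pt "0.7 0.8 0.0 10.0 40" --pt "0 0 0 0 40" --pt "0.0 0.0 1.3 0.0 40" --pt "0.0 0.0 1.3 0.0 40" --pt "0.0 0.0 1.4 0.0 40" --pt "0 0 0 0 40"

```text
t: 33.6
ee_pos: [473.3, 3.3, 28.2]
orientation: [-2.481, -1.924, 0.004]
ft_force: [-0.7, -0.3, -1.7]
width: 54.8
grasp_force: 29.9
```

```bash
python3 st.py
```

```text
33.6 [473.3   3.3  28.2] F [-0.7 -0.3 -1.7] M [ 0.04 -0.07  0.  ] w 54.8 cradle 5.6 2.3
white [198 351] orange None
```

>>> move_arm --pt "0 -0.5 0 0 40" --pt "0 0 0.3 0 40" --pt "0 0 0.3 0 40" --pt "0 0 0.3 0 40" --pt "0 0 0.2 0 40" --pt "0 0 0.1 0 40" --pt "0 0 0 0 40"

```text
t: 34.52
ee_pos: [470.0, 4.6, 18.1]
orientation: [2.483, 1.925, 0.001]
ft_force: [-1.9, -0.3, 6.1]
width: 54.4
grasp_force: 29.9
```

```bash
python3 st.py
```

```text
34.52 [470.    4.6  18.1] F [-1.9 -0.3  6.1] M [-0.04  0.13 -0.01] w 54.4 cradle 2.1 2.7
white [198 351] orange None
```

>>> move_arm --pt "0 0 0.2 0 40" --pt "0 0 0.2 0 40" --pt "0 0 0.1 0 40" --pt "0 0 0 0 40"

```text
t: 35.08
ee_pos: [469.6, 4.3, 14.8]
orientation: [2.483, 1.924, 0.0]
ft_force: [-8.1, -2.7, 34.4]
width: 54.8
grasp_force: 30.0
```

```bash
python3 st.py
```

```text
35.08 [469.6   4.3  14.8] F [-8.1 -2.7 34.4] M [-0.51  1.19 -0.23] w 54.8 cradle 1.8 2.3
white [201 351] orange None
```

```bash
python3 -c "
from h import *
p,h=head(); C=cam('wrist'); x=np.array([np.cos(h),np.sin(h),0]); zz=np.array([0,0,1.])
for ph in (60,70,80,90):
  a=np.radians(ph); ax=x*np.cos(a)-zz*np.sin(a); up=x*np.sin(a)+zz*np.cos(a); out=[]
  for g in (10,14,18):
    o=p+[0,0,18.7]
    out.append(proj([o+ax*g+up*28,o+ax*(g-56)+up*28,o+ax*(g-66)+up*28],C)[:,1].round().astype(int).tolist()+[round((o+ax*g-up*28)[2],1)])
  print(ph,out)
"
python3 -c "
import cv2,glob,os
f=max(glob.glob('pics/s_*'),key=os.path.getmtime); im=cv2.imread(f)
for c in (215,255,300): print(c,[(r,im[r,c].tolist()) for r in list(range(186,282,8))+list(range(312,352,5))])"
```

```text
60 [[194, 320, 353, np.float64(10.8)], [188, 308, 339, np.float64(7.4)], [182, 296, 326, np.float64(3.9)]]
70 [[190, 292, 321, np.float64(14.5)], [185, 282, 309, np.float64(10.8)], [181, 272, 298, np.float64(7.0)]]
80 [[188, 262, 284, np.float64(18.8)], [185, 255, 275, np.float64(14.8)], [182, 248, 266, np.float64(10.9)]]
90 [[188, 233, 246, np.float64(23.5)], [186, 228, 240, np.float64(19.5)], [184, 224, 235, np.float64(15.5)]]
215 [(186, [157, 155, 149]), (194, [150, 148, 144]), (202, [150, 150, 143]), (210, [204, 218, 217]), (218, [201, 216, 217]), (226, [206, 218, 219]), (234, [208, 219, 220]), (242, [201, 218, 218]), (250, [206, 219, 220]), (258, [207, 221, 220]), (266, [205, 218, 219]), (274, [209, 221, 220]), (312, [129, 136, 137]), (317, [234, 241, 241]), (322, [233, 241, 241]), (327, [209, 222, 221]), (332, [210, 222, 222]), (337, [212, 223, 224]), (342, [211, 223, 223]), (347, [214, 225, 225])]
255 [(186, [156, 97, 50]), (194, [153, 91, 38]), (202, [245, 251, 252]), (210, [245, 247, 247]), (218, [245, 247, 247]), (226, [246, 247, 247]), (234, [245, 247, 247]), (242, [246, 247, 247]), (250, [229, 238, 239]), (258, [227, 236, 236]), (266, [227, 236, 237]), (274, [225, 235, 235]), (312, [163, 179, 177]), (317, [246, 247, 247]), (322, [246, 247, 247]), (327, [246, 247, 247]), (332, [246, 247, 247]), (337, [246, 247, 247]), (342, [229, 239, 238]), (347, [228, 238, 238])]
300 [(186, [155, 97, 51]), (194, [158, 99, 52]), (202, [154, 92, 46]), (210, [224, 235, 234]), (218, [227, 237, 236]), (226, [227, 236, 236]), (234, [228, 237, 236]), (242, [225, 235, 236]), (250, [227, 236, 237]), (258, [226, 236, 236]), (266, [225, 234, 235]), (274, [225, 236, 235]), (312, [119, 128, 128]), (317, [226, 235, 236]), (322, [224, 235, 235]), (327, [225, 235, 235]), (332, [225, 234, 235]), (337, [224, 234, 234]), (342, [223, 233, 234]), (347, [224, 234, 233])]
```

```bash
cat > tf.py <<'E'
from h import *
def model(P,p,h):
    g,ph,e=P; x=np.array([np.cos(h),np.sin(h),0]); zz=np.array([0,0,1.]); s=np.array([np.sin(h),-np.cos(h),0])
    ax=x*np.cos(ph)-zz*np.sin(ph); up=x*np.sin(ph)+zz*np.cos(ph); o=p+[0,0,18.7]+ax*0+up*e
    return np.vstack([o+ax*d+CIRC[:,:1]*s+CIRC[:,1:]*up for d in(g-66,g)])
def run():
    p,h=head(); C=cam("wrist"); im=optics.get_image("wrist"); L=spotter.regions_of("wrist","cover_jar")
    s=get_obs(); print(s['t'],p.round(1),s['ft_force'].round(1),s['width'].round(1))
    if not L: print("none"); return
    m=L[0]["region"].astype(np.float32); print(L[0]["conf"],L[0]["point"],m.sum())
    W=np.zeros((384,512),bool); W[:276,200:315]=1; W[318:346,215:300]=1
    f=lambda P:np.abs(hullmask(model((P[0],np.radians(P[1]),P[2]),p,h),C)-m)[W].sum()/m[W].sum()
    R_=[]
    for g in(2,12,25):
        for a in(20,45,60,75,88):
            r=minimize(f,(g,a,0),method="Nelder-Mead",options=dict(initial_simplex=[(g,a,0),(g+5,a,0),(g,a+8,0),(g,a,2)],xatol=.1,fatol=1e-4,maxiter=80)); R_.append((r.fun,*r.x))
    for r in sorted(R_)[:5]: print(np.round(r,3))
if __name__=="__main__": run()
E
python3 tf.py
```

```text
Traceback (most recent call last):
  File "tf.py", line 18, in <module>
    if __name__=="__main__": run()
                             ~~~^^
  File "tf.py", line 8, in run
    s=get_obs(); print(s['t'],p.round(1),s['ft_force'].round(1),s['width'].round(1))
                                                                ^^^^^^^^^^^^^^^^
AttributeError: 'float' object has no attribute 'round'
```

```bash
sed -i "s/,s\['width'\].round(1))/,s['width'])/" tf.py; python3 tf.py; sed -i 's/R_.append((r.fun,\*r.x))/R_.append((r.fun,*r.x))/' tf.py
```

```text
35.325 [469.6   4.3  14.8] [-9.1 -3.1 34.5] 54.41551237967747
none
```

```bash
python3 - <<'E'
s=open('tf.py').read()
s=s.replace('''    if not L: print("none"); return
    m=L[0]["region"].astype(np.float32); print(L[0]["conf"],L[0]["point"],m.sum())
''','''    b=im.astype(int); hs=cv2.cvtColor(im,cv2.COLOR_BGR2HSV)
    m=(((b.min(2)>165)&(hs[...,1]<45))|((hs[...,0]<25)&(hs[...,1]>150)&(hs[...,2]>200))).astype(np.uint8)
    m[276:318]=0; m=cv2.morphologyEx(m,cv2.MORPH_CLOSE,np.ones((5,5),np.uint8)).astype(np.float32)
    print([(r,np.where(m[r,190:325])[0][[0,-1]]+190) for r in (200,205,210,220,235,250,270,325,340) if m[r,190:325].any()])
''')
open('tf.py','w').write(s)
E
python3 tf.py
```

```text
35.425 [469.6   4.3  14.8] [-8.8 -4.4 35.9] 54.59638400180096
[(200, array([220, 286])), (205, array([212, 299])), (210, array([198, 313])), (220, array([195, 317])), (235, array([194, 318])), (250, array([194, 318])), (270, array([192, 319])), (325, array([190, 322])), (340, array([190, 323]))]
[ 0.099 14.489 30.978 11.825]
[ 0.099 16.726 29.452  5.905]
[ 0.099 17.166 28.831  5.577]
[ 0.099 16.122 30.29   6.876]
[ 0.099 16.658 30.244  4.673]h.py:22: RuntimeWarning: invalid value encountered in cast
  m=np.zeros((384*S,512*S),np.uint8); h=cv2.convexHull(((proj(P,C)+.5)*S).astype(np.float32)).astype(np.int32)
```

The fit says the jar is only about 30° over: the full-width pad grip resists turning, so pressing just slides it. The fix is to grip only the last few mm at the rim end, so the pads pivot freely, and use the full lever arm. First I'll let it back onto the rods.

>>> move_arm --pt "0 0 -0.3 0 40" --pt "0 0 0 0 62" --pt "0 0 0 0 64" --pt "0 0 0 0 66" --pt "0 0 0 0 88" --pt "0 0 0 0 88" --pt "1 0 -5 0 88" --pt "1 0 -5 0 88" --pt "0.5 0 -5 0 88" --pt "0 0 0 0 88"

```text
t: 36.67
ee_pos: [478.5, 29.3, 169.1]
orientation: [2.479, 1.923, 0.01]
ft_force: [0.5, -0.4, 0.1]
width: 77.2
grasp_force: 0.0
```

```bash
cat > lf.py <<'E'
from h import *
p,h=head(); im=optics.get_image('wrist'); C=cam('wrist'); print(get_obs()['t'],p.round(1),np.degrees(h).round(1))
L=[d for d in spotter.regions_of('wrist','cover_jar') if d['region'].sum()>2000]
x=np.array([np.cos(h),np.sin(h)])
for d in L:
    r,f=fit(lay,d['region'].astype(np.float32),C,(465,-5,1.32),(6,6,.1)); v=r[:2]-p[:2]; print(d['conf'],d['point'],d['region'].sum(),r,f,'rel tool x,y',(v@x).round(1),(v@[x[1],-x[0]]).round(1))
    c=int(d['point'][0]); q=np.where(d['region'][:,c-3:c+4].any(1))[0]; print('rows',q[0],q[-1])
# rim/band check by colour
E
python3 lf.py
```

```text
36.725 [478.5  29.3 169.1] 75.6
0.96 [248.8, 229.1] 4685 [460.48297058 -13.64877328   1.32557912] 0.04673159122467041 rel tool x,y -46.0 -6.8
rows 187 271
```

>>> move_arm --pt "-0.8 -0.4 3.5 0 88" --pt "0 0 4 0 88" --pt "0 0 4 0 88" --pt "0 0 2.3 0 88" --pt "0 0 0.2 0 88" --pt "0 0 0 0 40" --pt "0 0 0 0 40" --pt "0 0 0 0 40"

```text
t: 37.78
ee_pos: [471.0, 22.1, 26.6]
orientation: [2.481, 1.924, 0.003]
ft_force: [0.9, -0.3, 1.0]
width: 53.8
grasp_force: 30.0
```

```bash
python3 -c "
from h import *
s=get_obs(); print(s['ee_pos'],s['width'],s['grasp_force'],s['ft_force'])
p=s['ee_pos']
plan([(p[0],p[1],88,75.6,1,40),(369.5,-39,80,165.6,9,40)])"
```

```text
[471.00246381  22.10829661  26.58247881] 53.75384607238477 29.99198577443207 [ 0.93043277 -0.25536312  1.03537297]
[[0.0, 0.0, -6.1, 0.0, 40], [-0.9, -0.9, 0.1, -10.0, 40], [-0.8, -1.1, 0.1, -10.0, 40], [-0.6, -1.2, 0.1, -10.0, 40], [-0.3, -1.3, 0.0, -10.0, 40], [-0.2, -1.3, 0.1, -10.0, 40], [0.1, -1.3, 0.1, -10.0, 40], [0.4, -1.2, 0.1, -10.0, 40], [0.5, -1.2, 0.1, -10.0, 40], [0.8, -1.1, 0.1, -10.0, 40]]
end [369.4 -38.7  79.6] 165.6
```

>>> move_arm --pt "0.0 0.0 -3 0.0 40" --pt "-0.9 -0.9 -3 -10.0 40" --pt "-0.8 -1.1 0.1 -10.0 40" --pt "-0.6 -1.2 0.1 -10.0 40" --pt "-0.3 -1.3 0.0 -10.0 40" --pt "-0.2 -1.3 0.1 -10.0 40" --pt "0.1 -1.3 0.1 -10.0 40" --pt "0.4 -1.2 0.1 -10.0 40" --pt "0.5 -1.2 0.1 -10.0 40" --pt "0.8 -1.1 0.1 -10.0 40"

```text
t: 39.02
ee_pos: [368.2, -38.9, 79.1]
orientation: [0.385, 3.117, 0.0]
ft_force: [-0.0, -0.1, -1.9]
width: 54.1
grasp_force: 30.0
```

```bash
sed -i 's/200:315/185:330/; s/215:300/185:330/' tf.py; python3 st.py; python3 tf.py 2>/dev/null
```

```text
39.02 [368.2 -38.9  79.1] F [-0.  -0.1 -1.9] M [ 0.07 -0.1   0.04] w 54.1 cradle -86.1 -64.2
white [ 53 351] orange None
39.175 [366.1 -39.1  78.8] [ 0.6 -0.4 -1.4] 54.13248441960633
[(235, array([247, 273])), (250, array([215, 295])), (270, array([204, 311])), (325, array([206, 324])), (340, array([208, 311]))]
[  0.457  27.109  58.969 -50.134]
[  0.458  31.886  66.407 -48.203]
[  0.461  36.846  73.615 -45.849]
[  0.464  23.019  49.47  -55.398]
[  0.469  62.942  88.451 -44.919]
```

```bash
sed -i 's/for a in(20,45,60,75,88)/for a in(-80,-60,-40,-20,0)/; s/for g in(2,12,25)/for g in(-3,1)/; s/(g,a,0),method/(g,a,-7),method/; s/\[(g,a,0),(g+5,a,0),(g,a+8,0),(g,a,2)\]/[(g,a,-7),(g+3,a,-7),(g,a+8,-7),(g,a,-5)]/' tf.py; python3 - <<'E' 2>/dev/null
import sys; sys.path.insert(0,'.')
import tf; tf.run()
from h import *
p,h=head(); C=cam('wrist')
for a in (-90,-75,-60,-45,-30,-15,0): 
    q=proj(tf.model((-3,np.radians(a),-7),p,h),C); print(a,'rim rows',q[40:,1].min().round(),q[40:,1].max().round(),'base',q[:40,1].min().round())
im=optics.get_image('wrist'); print([(r,im[r,259].tolist()) for r in range(226,282,4)],[(r,im[r,259].tolist()) for r in range(314,352,5)])
E
```

```text
39.275 [368.1 -38.8  79. ] [-0.5 -1.  -1.7] 53.88144719406948
[(235, array([253, 274])), (250, array([215, 293])), (270, array([203, 311])), (325, array([206, 324])), (340, array([208, 311]))]
[  0.457  -9.082 -23.263   7.149]
[  0.459 -12.135 -17.967   0.819]
[  0.459 -12.243 -15.988  -0.679]
[  0.459 -12.316 -15.642  -1.308]
[  0.46  -12.374 -15.023  -1.638]
-90 rim rows 181.0 288.0 base 158.0
-75 rim rows 181.0 294.0 base 183.0
-60 rim rows 185.0 298.0 base 210.0
-45 rim rows 193.0 299.0 base 238.0
-30 rim rows 204.0 297.0 base 266.0
-15 rim rows 217.0 291.0 base 296.0
0 rim rows 231.0 282.0 base 327.0
[(226, [52, 52, 47]), (230, [48, 50, 50]), (234, [163, 175, 175]), (238, [218, 230, 229]), (242, [215, 225, 227]), (246, [214, 225, 226]), (250, [215, 227, 227]), (254, [212, 226, 226]), (258, [214, 227, 227]), (262, [216, 227, 226]), (266, [214, 225, 226]), (270, [215, 224, 225]), (274, [216, 225, 225]), (278, [82, 86, 86])] [(314, [250, 250, 250]), (319, [247, 247, 247]), (324, [247, 247, 247]), (329, [247, 247, 247]), (334, [247, 247, 247]), (339, [247, 247, 247]), (344, [247, 247, 247]), (349, [247, 247, 247])]
```

The rim rows match a level jar (φ≈0) held by the last few mm. Now I'll lever the base up on the plate edge.

>>> move_arm --pt "0 0 2 0 40" --pt "0 0 2 0 40" --pt "0.1 0 0.4 0 40" --pt "0.2 0 0.4 0 40" --pt "0.1 0 0.4 0 40" --pt "0.2 0 0.4 0 40" --pt "0.1 0 0.3 0 40" --pt "0 0 0.3 0 40"

```text
t: 40.33
ee_pos: [361.0, -36.9, 16.5]
orientation: [-0.394, -3.116, -0.0]
ft_force: [-2.5, 0.8, 3.0]
width: 53.7
grasp_force: 30.0
```

>>> move_arm --pt "-0.3 0 0.1 0 40" --pt "-0.4 0 0.1 0 40" --pt "-0.3 0 0.1 0 40" --pt "-0.3 0 0.1 0 40" --pt "-0.3 0 0.1 0 40" --pt "-0.2 0 0.1 0 40"

```text
t: 41.08
ee_pos: [374.5, -40.8, 10.0]
orientation: [-0.393, -3.108, -0.0]
ft_force: [-11.1, 4.6, 5.1]
width: 54.0
grasp_force: 30.1
```

```bash
cat > m.py <<'E'
import sys; sys.path.insert(0,'.')
from h import *
from tf import model
s=get_obs(); p,h=head(); d=p[:2]-np.array([467.3,2.5]); print(round(s['t'],2),p.round(1),'F',s['ft_force'].round(1),'w',round(s['width'],1),'cradle',(d@[.970,-.2425]).round(1),(d@[.2425,.970]).round(1))
C=cam('wrist'); im=optics.get_image('wrist'); cv2.imwrite(f"pics/m_{s['t']:.2f}.png",im); c=259; I=im[:,c-4:c+5].astype(int).mean(1); hs=cv2.cvtColor(im,cv2.COLOR_BGR2HSV)[:,c-4:c+5].mean(1)
lab=''.join('W' if (i.min()>160) else ('O' if i[2]>150 and i[0]<110 and i[2]-i[0]>80 else ('B' if i[0]-i[2]>50 else '.')) for i in I)
k=0
for j in range(1,len(lab)+1):
    if j==len(lab) or lab[j]!=lab[k]:
        if j-k>2 and j>140: print(f"{k}-{j-1}{lab[k]}",end=' ')
        k=j
print()
x=np.array([np.cos(h),np.sin(h),0]); zz=np.array([0,0,1.])
for a in (20,30,40,50,60,70,80,90):
    r=np.radians(a); ax=x*np.cos(r)-zz*np.sin(r); up=x*np.sin(r)+zz*np.cos(r); o=p+[0,0,18.7-5]-x*7
    print(a,proj([o+ax*t+up*28 for t in(3,3-56,3-66)]+[o+ax*-63-up*28],C)[:,1].round().astype(int).tolist(),end=' ')
E
python3 m.py
```

```text
41.08 [374.5 -40.8  10. ] F [-11.1   4.6   5.1] w 54.0 cradle -79.5 -64.5
0-250. 251-277W 278-312. 313-351W 352-383. 
20 [262, 405, 432, 368] 30 [250, 402, 433, 385] 40 [239, 392, 427, 401] 50 [229, 376, 412, 415] 60 [221, 353, 388, 426] 70 [214, 324, 355, 432] 80 [209, 292, 316, 433] 90 [206, 258, 274, 425]
```

φ is about 30° and following well. I'll continue inward.

>>> move_arm --pt "-0.3 0 0 0 40" --pt "-0.3 0 0 0 40" --pt "-0.2 0 0.1 0 40" --pt "-0.2 0 0.1 0 40" --pt "-0.2 0 0.1 0 40" --pt "-0.1 0 0.1 0 40"

```text
t: 41.88
ee_pos: [383.1, -43.2, 5.4]
orientation: [-0.392, -3.1, -0.001]
ft_force: [-17.2, 6.7, 7.8]
width: 54.5
grasp_force: 30.1
```

```bash
python3 m.py
```

```text
41.88 [383.1 -43.2   5.4] F [-17.2   6.7   7.8] w 54.5 cradle -70.6 -64.8
0-232. 233-277W 278-312. 313-351W 352-383. 
20 [261, 405, 432, 368] 30 [250, 402, 433, 386] 40 [238, 392, 427, 402] 50 [228, 375, 412, 416] 60 [220, 352, 387, 426] 70 [213, 323, 353, 433] 80 [209, 290, 314, 432] 90 [206, 256, 272, 424]
```

>>> move_arm --pt "-0.2 0 0 0 40" --pt "-0.2 0 -0.1 0 40" --pt "-0.2 0 0 0 40" --pt "-0.2 0 0 0 40" --pt "-0.1 0 0 0 40"

```text
t: 42.55
ee_pos: [387.3, -44.6, 5.9]
orientation: [-0.391, -3.092, -0.001]
ft_force: [-26.7, 10.4, 11.1]
width: 54.1
grasp_force: 30.0
```

```bash
python3 m.py
```

```text
42.55 [387.3 -44.6   5.9] F [-26.7  10.4  11.1] w 54.1 cradle -66.2 -65.1
0-224. 225-277W 278-312. 313-351W 352-383. 
20 [260, 404, 432, 369] 30 [249, 401, 433, 386] 40 [238, 391, 426, 402] 50 [228, 374, 410, 416] 60 [219, 350, 385, 427] 70 [213, 321, 351, 433] 80 [208, 288, 311, 432] 90 [206, 255, 269, 424]
```

φ is about 54°, well past the tipping point. I'll carry it to the rods and press the rim flat there.

```bash
python3 -c "
from h import *
p,h=head(); q=p+[0,0,0]
plan([(p[0]+0,p[1],72,165.2,2,40),(468.5,8,72,75.6,9,40),(468.5,8,34,75.6,2,40)],start=(p[0]+4,p[1]-1,p[2],np.degrees(h)))"
```

```text
[[0.2, 0.0, -3.3, 0.0, 40], [0.2, 0.0, -3.3, 0.0, 40], [-0.7, 0.8, 0.0, 10.0, 40], [-0.6, 0.9, 0.0, 10.0, 40], [-0.4, 1.0, 0.0, 10.0, 40], [-0.3, 1.0, 0.0, 10.0, 40], [0.0, 1.1, 0.0, 10.0, 40], [0.1, 1.1, 0.0, 10.0, 40], [0.4, 1.0, 0.0, 10.0, 40], [0.5, 0.9, 0.0, 10.0, 40]]
[[0.6, 0.9, 0.0, 10.0, 40], [0.0, 0.0, 1.9, 0.0, 40], [0.0, 0.0, 1.9, 0.0, 40]]
end [468.4   7.8  33.9] 75.6
```

>>> move_arm --pt "0.2 0.0 -3.3 0.0 40" --pt "0.2 0.0 -3.3 0.0 40" --pt "-0.7 0.8 0.0 10.0 40" --pt "-0.6 0.9 0.0 10.0 40" --pt "-0.4 1.0 0.0 10.0 40" --pt "-0.3 1.0 0.0 10.0 40" --pt "0.0 1.1 0.0 10.0 40" --pt "0.1 1.1 0.0 10.0 40" --pt "0.4 1.0 0.0 10.0 40" --pt "0.5 0.9 0.0 10.0 40"

```text
t: 43.85
ee_pos: [468.5, 1.4, 73.4]
orientation: [-2.312, -2.127, 0.0]
ft_force: [-0.2, -0.1, -1.8]
width: 54.3
grasp_force: 30.0
```

>>> move_arm --pt "0.6 0.9 0.0 10.0 40" --pt "0.0 0.0 1.5 0.0 40" --pt "0.0 0.0 1.5 0.0 40" --pt "0 0 0 0 40"

```text
t: 44.35
ee_pos: [475.6, 6.3, 41.8]
orientation: [-2.479, -1.925, 0.005]
ft_force: [0.7, -0.7, -0.8]
width: 54.1
grasp_force: 30.0
```

```bash
python3 m.py
```

```text
44.35 [475.6   6.3  41.8] F [ 0.7 -0.7 -0.8] w 54.1 cradle 7.1 5.7
115-224B 225-277W 278-312. 313-351W 353-361O 362-383. 
20 [259, 401, 428, 364] 30 [247, 399, 430, 382] 40 [236, 390, 424, 398] 50 [226, 373, 409, 412] 60 [218, 350, 385, 423] 70 [211, 321, 353, 429] 80 [206, 289, 313, 429] 90 [203, 255, 271, 422]
```

>>> move_arm --pt "0 -0.7 0.8 0 40" --pt "0 0 0.8 0 40" --pt "0 0 0.4 0 40" --pt "0 0 0.3 0 40" --pt "0 0 0.3 0 40" --pt "0 0 0.3 0 40"

```text
t: 45.15
ee_pos: [471.1, 8.5, 15.6]
orientation: [2.483, 1.924, 0.001]
ft_force: [-5.7, 5.7, 26.6]
width: 54.4
grasp_force: 30.0
```

```bash
python3 m.py
```

```text
45.15 [471.1   8.5  15.6] F [-5.7  5.7 26.6] w 54.4 cradle 2.2 6.8
119-223B 225-277W 278-312. 313-351W 353-361O 362-383. 
20 [259, 401, 428, 364] 30 [247, 399, 430, 382] 40 [236, 389, 424, 398] 50 [226, 373, 409, 412] 60 [218, 350, 385, 423] 70 [211, 321, 352, 429] 80 [206, 289, 313, 429] 90 [203, 255, 271, 422]
```

>>> move_arm --pt "0.2 0 0.2 0 40" --pt "0.3 0 0.1 0 40" --pt "0.3 0 0.1 0 40" --pt "0.3 0 0.1 0 40"

```text
t: 45.7
ee_pos: [473.7, 18.5, 10.3]
orientation: [2.482, 1.925, 0.0]
ft_force: [-3.1, -5.1, 7.4]
width: 54.4
grasp_force: 30.0
```

```bash
python3 m.py
```

```text
45.7 [473.7  18.5  10.3] F [-3.1 -5.1  7.4] w 54.4 cradle 2.3 17.0
140-223B 224-277W 278-312. 313-351W 353-361O 362-383. 
20 [259, 401, 428, 364] 30 [247, 399, 430, 382] 40 [236, 389, 424, 398] 50 [226, 373, 409, 412] 60 [218, 350, 385, 423] 70 [211, 321, 352, 429] 80 [206, 289, 313, 429] 90 [203, 255, 271, 422]
```

```bash
sed -i 's/for a in(-80,-60,-40,-20,0)/for a in(40,55,70,85)/; s/W\[:276,185:330\]=1/W[205:276,185:330]=1/' tf.py; sed -i 's/,maxiter=80/,maxiter=150/' tf.py; timeout 200 python3 tf.py 2>/dev/null
```

```text
45.85 [473.8  18.8  10.3] [-0.8  0.9  8.6] 54.37851461463864
[(200, array([213, 293])), (205, array([213, 293])), (210, array([214, 293])), (220, array([214, 293])), (235, array([212, 299])), (250, array([200, 311])), (270, array([196, 315])), (325, array([190, 323])), (340, array([190, 324]))]
[ 0.122 -5.736 69.108 -5.242]
[ 0.122 -4.397 74.023 -8.337]
[ 0.123 -2.62  75.123 -9.94 ]
[  0.124  -1.922  75.453 -10.263]
[ 0.124  2.393 53.197 -7.893]
```

>>> move_arm --pt "0.3 0 0.1 0 40" --pt "0.3 0 0.1 0 40" --pt "0.3 0 0.1 0 40" --pt "0.3 0 0 0 40"

```text
t: 46.35
ee_pos: [476.8, 30.2, 7.2]
orientation: [2.482, 1.925, 0.0]
ft_force: [-1.0, -4.4, 6.6]
width: 54.2
grasp_force: 30.0
```

```bash
python3 m.py; python3 - <<'E'
from h import *
im=optics.get_image('scene'); C=cam('scene'); p,h=head()
hs=cv2.cvtColor(im,cv2.COLOR_BGR2HSV); m=((hs[...,0]<18)&(hs[...,1]>130)&(hs[...,2]>130))
q=proj([p+[0,0,40]],C)[0].round().astype(int); print('tool px',q); ys,xs=np.where(m[q[1]-30:q[1]+30,q[0]-30:q[0]+30]); print('orange n',len(xs)); 
if len(xs): print('cols',xs.min()+q[0]-30,xs.max()+q[0]-30,'rows',ys.min()+q[1]-30,ys.max()+q[1]-30,'mean',xs.mean()+q[0]-30,ys.mean()+q[1]-30)
x=np.array([np.cos(h),np.sin(h),0]); s=np.array([np.sin(h),-np.cos(h),0]); zz=np.array([0,0,1.])
for a in (50,60,70,80,90):
    r=np.radians(a); ax=x*np.cos(r)-zz*np.sin(r); up=x*np.sin(r)+zz*np.cos(r); 
    o=p+[0,0,12]-x*7; b=o-ax*60+CIRC[:,:1]*s+CIRC[:,1:]*up; u=proj(b,C); print(a,'base ring cols',u[:,0].min().round(),u[:,0].max().round(),'rows',u[:,1].min().round(),u[:,1].max().round())
E
```

```text
46.35 [476.8  30.2   7.2] F [-1.  -4.4  6.6] w 54.2 cradle 2.5 29.2
0-162. 163-223B 224-277W 278-312. 313-351W 353-361O 362-383. 
20 [259, 401, 428, 364] 30 [247, 399, 430, 382] 40 [236, 389, 424, 398] 50 [226, 373, 409, 412] 60 [218, 350, 385, 423] 70 [211, 321, 352, 429] 80 [206, 289, 313, 429] 90 [203, 255, 271, 422] tool px [240 199]
orange n 25
cols 210 216 rows 169 180 mean 214.0 172.84
50 base ring cols 243.0 259.0 rows 192.0 208.0
60 base ring cols 240.0 257.0 rows 190.0 205.0
70 base ring cols 238.0 255.0 rows 188.0 202.0
80 base ring cols 235.0 253.0 rows 187.0 199.0
90 base ring cols 233.0 250.0 rows 187.0 197.0
```

```bash
cat > sol.py <<'E'
from h import *
from scipy.optimize import least_squares
import sys
a,b=float(sys.argv[1]),float(sys.argv[2]); p,h=head(); C=cam('wrist'); x=np.array([np.cos(h),np.sin(h),0]); zz=np.array([0,0,1.])
def res(P):
    g,ph,e=P; ax=x*np.cos(ph)-zz*np.sin(ph); up=x*np.sin(ph)+zz*np.cos(ph); o=p+[0,0,18.7]+up*e
    r=proj([o+ax*g+up*28,o+ax*(g-56)+up*28],C)[:,1]; return [r[0]-a,r[1]-b,((o+ax*g-up*22.3)[2]-16.5)]
for bb in(b-3,b,b+4):
    b=bb
    for ph in(.7,1.2):
        s=least_squares(res,[0,ph,-6]); print(bb,s.x[0].round(1),np.degrees(s.x[1]).round(1),s.x[2].round(1),s.cost.round(3))
E
python3 sol.py 223.5 352
```

```text
349.0 -2.1 68.6 -9.1 0.0
349.0 -2.1 68.6 -9.1 0.0
352.0 -2.4 67.6 -8.4 0.0
352.0 -2.4 67.6 -8.4 0.0
356.0 -2.8 66.1 -7.5 0.0
356.0 -2.8 66.1 -7.5 0.0
```

Solving with the rod-contact constraint gives φ≈67°. The centre of mass is then about 5 mm past the contact line, so letting go should settle the jar mouth-down on the rods. I'll release it and look.

>>> move_arm --pt "0 0 0 0 62" --pt "0 0 0 0 64" --pt "0 0 0 0 66" --pt "0 0 0 0 88" --pt "0 0 0 0 88" --pt "-0.5 0 -6 0 88" --pt "-0.5 0 -6 0 88" --pt "-0.2 0 -4 0 88" --pt "0 0 0 0 88"

```text
t: 47.58
ee_pos: [475.5, 18.8, 169.6]
orientation: [2.48, 1.922, 0.008]
ft_force: [1.1, 0.7, -0.9]
width: 77.5
grasp_force: 0.0
```

```bash
cat > cv.py <<'E'
from h import *
import sys
lab,z0=sys.argv[1],float(sys.argv[2]); p0=tuple(map(float,sys.argv[3:5]))
p,h=head(); s=get_obs(); im=optics.get_image('wrist'); C=cam('wrist'); print(s['t'],p.round(1),np.degrees(h).round(1),s['qvel'].round(3)); cv2.imwrite(f"pics/cv_{s['t']:.2f}.png",im)
x=np.array([np.cos(h),np.sin(h)]); q=proj(cyl(p0,z0,z0+66),C).mean(0)
for l in dict.fromkeys((lab,'cover_jar','sample_jar')):
  for d in spotter.regions_of('wrist',l):
    if np.hypot(*(np.array(d['point'])-q))>70 or d['region'].sum()<1000: continue
    m=d['region'].astype(np.float32); n='stand' 
    r,f=fit(lambda P:cyl(P,z0,z0+66),m,C,p0,(6,6)); v=r-p[:2]; print(l,round(d['conf'],2),np.round(d['point']),m.sum(),n,r.round(1),f.round(3),'rel x,y',(v@x).round(1),(v@[x[1],-x[0]]).round(1))
    r,f=fit(lay,m,C,(*p0,h),(6,6,.1)); print('  lying',r.round(2),f.round(3))
    c=int(d['point'][0]); print('  mean colour',im[d['region']].mean(0).round(), [(k,im[k,c].tolist()) for k in range(int(d['point'][1])-50,int(d['point'][1])+50,12)])
E
python3 cv.py cover_jar 17 475 22
```

```text
47.575 [475.5  18.8 169.6] 75.6 [ 0.004  0.059  0.045 -0.001 -0.036  0.   ]
cover_jar 0.94 [253. 177.] 4198.0 stand [472.7  26.1] 0.03 rel x,y 6.3 -4.6
  lying [470.42  20.42   1.63] 0.29
  mean colour [236. 240. 243.] [(126, [161, 95, 47]), (138, [158, 95, 52]), (150, [253, 255, 250]), (162, [247, 247, 247]), (174, [247, 247, 247]), (186, [247, 247, 247]), (198, [247, 247, 247]), (210, [247, 247, 247]), (222, [230, 145, 70])]
cover_jar 0.66 [250. 225.] 3536.0 stand [460.8 -17.8] 0.996 rel x,y -39.1 -5.1
  lying [475.3   40.39   1.48] 1.689
  mean colour [189. 140.  99.] [(174, [247, 247, 247]), (186, [247, 247, 247]), (198, [247, 247, 247]), (210, [247, 247, 247]), (222, [228, 145, 70]), (234, [179, 120, 81]), (246, [125, 80, 43]), (258, [57, 60, 56]), (270, [60, 61, 55])]
```

The jar stands mouth-down on the rods (fit residual 0.03). Before re-gripping it I'll view the sample jar from the same relative pose, so the camera bias cancels.

>>> move_arm --pt "-5.1 0.9 0.3 0 88" --pt "-5.1 0.9 0.3 0 88" --pt "-5.1 0.9 0.3 0 88" --pt "-5.1 0.9 0.3 0 88" --pt "-5.1 0.9 0.3 0 88" --pt "-5.1 0.8 0.2 0 88" --pt "0 0 0 0 88" --pt "0 0 0 0 88"

```text
t: 48.72
ee_pos: [447.5, -289.6, 148.0]
orientation: [-2.481, -1.922, 0.001]
ft_force: [0.1, -0.1, -0.9]
width: 77.1
grasp_force: 0.0
```

```bash
python3 cv.py sample_jar 0 447 -284
```

```text
48.725 [ 447.5 -289.6  148. ] 75.5 [ 0.024 -0.016  0.005  0.001  0.001 -0.001]
sample_jar 0.75 [254. 194.] 3405.0 stand [ 444.5 -284.2] 0.29 rel x,y 4.5 -4.2
  lying [ 442.99 -288.67    1.5 ] 0.722
  mean colour [209. 217. 217.] [(143, [45, 71, 36]), (155, [252, 250, 250]), (167, [210, 243, 245]), (179, [59, 60, 62]), (191, [64, 67, 63]), (203, [178, 190, 193]), (215, [212, 223, 223]), (227, [65, 68, 61]), (239, [60, 63, 58])]
```

```bash
python3 - <<'E'
from h import *
p,h=head(); x=np.array([np.cos(h),np.sin(h)]); im=optics.get_image('wrist'); C=cam('wrist')
def hm(reg):
    c,_=cv2.findContours(reg.astype(np.uint8),0,2); c=max(c,key=cv2.contourArea); m=np.zeros((384,512),np.uint8); cv2.fillConvexPoly(m,cv2.convexHull(c),1); return m.astype(np.float32)
for d in spotter.regions_of('wrist','sample_jar'):
    if np.hypot(*(np.array(d['point'])-[254,194]))>20: continue
    m=hm(d['region']); r,f=fit(cyl,m,C,(446,-284),(6,6)); v=r-p[:2]; print('sample',p.round(2),m.sum(),r.round(2),f.round(3),(v@x).round(2),(v@[x[1],-x[0]]).round(2))
# colour mask both
def cm(I,q):
    hs=cv2.cvtColor(I,cv2.COLOR_BGR2HSV); m=((I.min(2)>130)&(hs[...,1]<70)|((hs[...,2]>120)&(hs[...,1]>140)&((hs[...,0]<25)|((hs[...,0]>45)&(hs[...,0]<85))))).astype(np.uint8)
    n,l,st,_=cv2.connectedComponentsWithStats(m); k=l[q[1]-3:q[1]+30,q[0]-20:q[0]+20]; k=np.bincount(k[k>0]).argmax(); return hm(l==k)
m=cm(im,(254,185)); r,f=fit(cyl,m,C,(446,-284),(6,6)); v=r-p[:2]; print('sample colour',m.sum(),r.round(2),f.round(3),(v@x).round(2),(v@[x[1],-x[0]]).round(2))
E
```

```text
sample [ 448.4  -289.17  149.09] 4263.0 [ 444.29 -285.06] 0.028 2.97 -5.0
sample colour 4302.0 [ 444.41 -285.52] 0.025 2.55 -4.76
```

Sample jar relative to the tool is (2.8, -4.9) mm against the cover's (6.3, -4.6), so the offsets are known. Now back to the cover jar to grip it.

>>> move_arm --pt "5.2 -0.9 0 0 88" --pt "5.2 -0.9 0 0 88" --pt "5.2 -0.9 0 0 88" --pt "5.2 -0.9 0 0 88" --pt "5.2 -0.8 0 0 88" --pt "5.2 -0.8 0 0 88" --pt "0 0 0 0 88" --pt "0 0 3.6 0 88" --pt "0 0 3.6 0 88" --pt "0 0 3.6 0 88"

```text
t: 50.22
ee_pos: [476.0, 24.1, 41.0]
orientation: [2.482, 1.925, 0.001]
ft_force: [0.1, -0.0, 0.8]
width: 77.3
grasp_force: 0.0
```

>>> move_arm --pt "0 0 0 0 88" --pt "0 0 0 0 40" --pt "0 0 0 0 40" --pt "0 0 0 0 40" --pt "0 0 0 0 40"

```text
t: 50.85
ee_pos: [476.8, 24.5, 42.8]
orientation: [2.482, 1.924, 0.003]
ft_force: [-0.1, -0.8, 8.7]
width: 55.2
grasp_force: 30.0
```

```bash
python3 -c "
from h import *
P=[]
for _ in range(3):
    p,h=head(); P.append([*p,np.degrees(h)]); im=optics.get_image('wrist')
P=np.array(P); print(get_obs()['t'],P.round(2).tolist()); p=P.mean(0); s=get_obs(); print(s['width'],s['grasp_force'],s['ft_force'])
m=cam('wrist'); print([(r,im[r,256].tolist()) for r in range(150,280,10)])
t=np.array([448.2,-289.35]); g=p[:2]-np.array([475.5,18.8]); X=np.array([.249,.9686]);Y=np.array([.9686,-.249]); print('d',g@X,g@Y)
for by in(-2.5,-3.5):
  q=t+X*(-3.5+g@X)+Y*(-4.9-by); print('place',q); plan([(p[0],p[1],p[2]+75,75.5,2,40),(*q,p[2]+75,75.5,6,40)],start=p)
"
```

```text
51.0 [[476.79, 24.46, 42.79, 75.58], [476.72, 24.46, 42.75, 75.58], [476.75, 24.46, 42.76, 75.59]]
55.301211386602546 29.978771898604464 [-0.90296573 -0.03202633  6.97048906]
[(150, [154, 97, 49]), (160, [137, 85, 48]), (170, [159, 96, 45]), (180, [186, 201, 202]), (190, [185, 199, 201]), (200, [176, 193, 197]), (210, [250, 248, 248]), (220, [247, 247, 247]), (230, [225, 235, 235]), (240, [226, 234, 236]), (250, [246, 248, 247]), (260, [250, 249, 249]), (270, [225, 235, 235])]
d 5.793188987454674 -0.19723590981525066
place [ 446.44636406 -286.53121715]
[[0.0, 0.0, -3.8, 0.0, 40], [0.0, 0.0, -3.7, 0.0, 40], [-5.1, 0.8, 0.0, 0.0, 40], [-5.2, 0.8, 0.0, 0.0, 40], [-5.1, 0.8, 0.0, 0.0, 40], [-5.2, 0.8, 0.0, 0.0, 40], [-5.1, 0.8, 0.0, 0.0, 40], [-5.2, 0.8, 0.0, 0.0, 40]]
end [ 446.3 -286.8  117.8] 75.6
place [ 447.41496406 -286.78021715]
[[0.0, 0.0, -3.8, 0.0, 40], [0.0, 0.0, -3.7, 0.0, 40], [-5.1, 0.8, 0.0, 0.0, 40], [-5.2, 0.8, 0.0, 0.0, 40], [-5.1, 0.9, 0.0, 0.0, 40], [-5.2, 0.8, 0.0, 0.0, 40], [-5.1, 0.8, 0.0, 0.0, 40], [-5.2, 0.8, 0.0, 0.0, 40]]
end [ 447.3 -287.   117.8] 75.6
```

```bash
python3 -c "
from h import *
p,h=head(); im=optics.get_image('wrist'); C=cam('wrist'); x=np.array([np.cos(h),np.sin(h)]); y=np.array([x[1],-x[0]])
b=im.astype(int); hs=cv2.cvtColor(im,cv2.COLOR_BGR2HSV)
m=((b.min(2)>160)&(hs[...,1]<50))|((hs[...,0]<25)&(hs[...,1]>150)&(hs[...,2]>200))
E={}
for r in range(210,276,8):
    w=np.where(m[r,170:340])[0]+170; E[r]=(w[0],w[-1])
print(E)
for by in (-4,-3,-2,0):
  for bx in(0,):
    H=hullmask(cyl(p[:2]+y*by+x*1,17,83),C,2)>.5; print(by,{r:(np.where(H[r])[0][0],np.where(H[r])[0][-1]) for r in range(210,276,16)})
"
```

```text
{210: (np.int64(209), np.int64(300)), 218: (np.int64(206), np.int64(304)), 226: (np.int64(207), np.int64(308)), 234: (np.int64(200), np.int64(312)), 242: (np.int64(196), np.int64(315)), 250: (np.int64(191), np.int64(319)), 258: (np.int64(190), np.int64(320)), 266: (np.int64(191), np.int64(320)), 274: (np.int64(191), np.int64(319))}
-4 {210: (np.int64(204), np.int64(298)), 226: (np.int64(197), np.int64(304)), 242: (np.int64(189), np.int64(311)), 258: (np.int64(184), np.int64(316)), 274: (np.int64(184), np.int64(316))}
-3 {210: (np.int64(206), np.int64(300)), 226: (np.int64(199), np.int64(307)), 242: (np.int64(192), np.int64(313)), 258: (np.int64(186), np.int64(318)), 274: (np.int64(186), np.int64(319))}
-2 {210: (np.int64(208), np.int64(302)), 226: (np.int64(201), np.int64(309)), 242: (np.int64(194), np.int64(315)), 258: (np.int64(189), np.int64(321)), 274: (np.int64(189), np.int64(321))}
0 {210: (np.int64(212), np.int64(305)), 226: (np.int64(205), np.int64(313)), 242: (np.int64(199), np.int64(320)), 258: (np.int64(194), np.int64(325)), 274: (np.int64(193), np.int64(326))}
```

>>> move_arm --pt "0.0 0.0 -3.8 0.0 40" --pt "0.0 0.0 -3.7 0.0 40" --pt "-5.1 0.8 0.0 0.0 40" --pt "-5.2 0.8 0.0 0.0 40" --pt "-5.1 0.8 0.0 0.0 40" --pt "-5.2 0.9 0.0 0.0 40" --pt "-5.1 0.8 0.0 0.0 40" --pt "-5.2 0.8 0.0 0.0 40" --pt "0 0 0 0 40" --pt "0 0 0 0 40"

```text
t: 52.3
ee_pos: [445.8, -286.4, 116.5]
orientation: [-2.483, -1.924, 0.0]
ft_force: [0.3, 1.6, -2.3]
width: 55.4
grasp_force: 29.9
```

```bash
python3 -c "
from h import *
P=[]
for _ in range(3):
    p,h=head(); P.append([*p,np.degrees(h)]); im=optics.get_image('scene')
s=get_obs(); p=np.mean(P,0); print(s['t'],np.round(P,2).tolist(),s['width'],s['ft_force'])
d=np.array([446.9,-286.65])-p[:2]; print('need tool x,y mm',d@[.249,.9686],d@[.9686,-.249])
cv2.imwrite('pics/f1.png',im); C=cam('scene')
"
```

```text
52.45 [[445.83, -286.37, 116.54, 75.54], [445.97, -285.82, 116.52, 75.6], [446.17, -285.61, 116.59, 75.65]] 55.187486114773456 [ 0.5371331   0.00954398 -0.74589346]
need tool x,y mm -0.4678205769570005 1.0609591376896497
```

```bash
python3 -c "
from h import *
im=cv2.imread('pics/f1.png'); C=cam('scene'); 
S=(444.4+2.7,-285.3-.7); 
for n,z in(('sample',(5,60)),('cover',(95,120))):
    for zz in np.linspace(*z,5):
        q=proj([[*S,zz]],C)[0]; r=int(round(q[1])); row=im[r].astype(int); w=(row.min(1)>100)&((row.max(1)-row.min(1))<60)
        c=int(round(q[0])); L=c
        while w[L-1]: L-=1
        Rr=c
        while w[Rr+1]: Rr+=1
        # subpixel edges by intensity half level
        g=row.min(1); 
        print(n,zz.round(),'pred',q.round(1),'edges',L,Rr,'mid',(L+Rr)/2,g[L-2:L+2],g[Rr-1:Rr+3])
"
```

```text
sample 5.0 pred [331.7 242.8] edges 323 340 mid 331.5 [ 48  84 115 123] [109 110  92  57]
sample 19.0 pred [332.2 239.1] edges 323 341 mid 332.0 [ 50  85 115 122] [155 136  89  48]
sample 32.0 pred [332.6 235.4] edges 323 342 mid 332.5 [ 47  69 109 119] [153 124  61  41]
sample 46.0 pred [333.1 231.7] edges 324 342 mid 333.0 [ 60  98 117 122] [158 133  74  43]
sample 60.0 pred [333.5 227.9] edges 334 334 mid 334.0 [38 39 43 68] [ 39  43  68 106]
cover 95.0 pred [334.7 218. ] edges 333 344 mid 338.5 [ 62  80 119 135] [155 130  64  45]
cover 101.0 pred [334.9 216.2] edges 334 344 mid 339.0 [ 58  95 131 135] [157 133  75  48]
cover 108.0 pred [335.1 214.4] edges 334 344 mid 339.0 [ 52  88 131 136] [156 140  93  54]
cover 114.0 pred [335.4 212.6] edges 334 345 mid 339.5 [ 50  79 121 135] [146 108  54  44]
cover 120.0 pred [335.6 210.8] edges 334 345 mid 339.5 [ 50  77 117 135] [154 134  96 103]
```

The scene edges confirm the alignment across the view to about 0.3 mm. I'll lower the jar gently.

>>> move_arm --pt "0 0.1 0.7 0 40" --pt "0 0 0.7 0 40" --pt "0 0 0.4 0 40" --pt "0 0 0.2 0 40" --pt "0 0 0.1 0 40" --pt "0 0 0.1 0 40" --pt "0 0 0 0 40"

```text
t: 53.32
ee_pos: [447.4, -287.3, 94.7]
orientation: [2.483, 1.925, 0.0]
ft_force: [-0.2, -0.5, -1.6]
width: 55.3
grasp_force: 29.9
```

>>> move_arm --pt "0 0 0.1 0 40" --pt "0 0 0.1 0 40" --pt "0 0 0.1 0 40" --pt "0 0 0 0 40"

```text
t: 53.82
ee_pos: [447.7, -287.5, 92.1]
orientation: [2.482, 1.924, 0.001]
ft_force: [-0.1, 0.6, 2.9]
width: 55.2
grasp_force: 30.0
```

```bash
python3 -c "
from h import *
s=get_obs(); print(s['t'],s['ee_pos'],s['ft_force'])
im=optics.get_image('scene'); cv2.imwrite('pics/f2.png',im); C=cam('scene'); S=(447.1,-286)
for zz in (10,25,40,55,75,85,95):
    q=proj([[*S,zz]],C)[0]; g=im[int(round(q[1]))].astype(int).min(1); c=int(q[0]); print(zz,q.round(1),'L',g[c-12:c-6],'R',g[c+6:c+13])
c=334; print([(r,im[r,c].tolist()) for r in range(206,232,1)][::2])
"
```

```text
53.825 [ 447.73472273 -287.45561341   92.13688661] [-0.14039591  0.60172077  2.8822455 ]
10 [331.9 241.5] L [ 32  36  54  92 117 123] R [149 153 156 156 131  72  46]
25 [332.4 237.5] L [ 43  46  74 112 120 125] R [151 155 156 145 109  56  42]
40 [332.9 233.4] L [ 43  45  62  98 116 122] R [150 154 156 155 133  74  41]
55 [333.4 229.3] L [ 43  49  76 118 131 134] R [151 153 156 148 112  56  40]
75 [334.  223.7] L [ 39  50  77 106  95  73] R [152 156 157 154 126  62  41]
85 [334.4 220.9] L [37 41 49 54 43 43] R [150 153 155 156 134  76  43]
95 [334.7 218. ] L [38 40 48 57 46 43] R [148 150 154 156 147 112  56]
[(206, [57, 61, 86]), (208, [72, 76, 98]), (210, [113, 119, 134]), (212, [130, 138, 150]), (214, [54, 69, 112]), (216, [94, 99, 117]), (218, [118, 123, 133]), (220, [121, 127, 135]), (222, [131, 138, 142]), (224, [132, 139, 144]), (226, [135, 142, 146]), (228, [137, 143, 147]), (230, [138, 143, 148])]
```

Contact came at the expected height, but both the readings and the scene edges say it is about 1 mm off. I'll lift 3 mm, shift and set it down again.

>>> move_arm --pt "0 0 -0.3 0 40" --pt "0.06 -0.1 0 0 40" --pt "0 0 0 0 40" --pt "0 0 0.2 0 40" --pt "0 0 0.1 0 40" --pt "0 0 0 0 40"

```text
t: 54.62
ee_pos: [447.0, -286.6, 92.1]
orientation: [2.482, 1.924, 0.001]
ft_force: [-0.9, 1.0, 5.2]
width: 55.4
grasp_force: 30.0
```

```bash
python3 -c "
from h import *
s=get_obs(); print(s['t'],s['ee_pos'],s['ft_force'])
im=optics.get_image('scene'); cv2.imwrite('pics/f2.png',im); C=cam('scene'); S=(447.1,-286)
for zz in (10,25,40,55,75,85,95):
    q=proj([[*S,zz]],C)[0]; g=im[int(round(q[1]))].astype(int).min(1); c=int(q[0]); print(zz,q.round(1),'R',(np.interp(-100,-g[c+8:c+13],np.arange(c+8,c+13))-q[0]).round(2))
"
```

```text
54.625 [ 446.98059124 -286.60973466   92.11442215] [-0.88497224  0.98018008  5.23934405]
10 [331.9 241.5] R 9.63
25 [332.4 237.5] R 9.83
40 [332.9 233.4] R 9.69
55 [333.4 229.3] R 9.95
75 [334.  223.7] R 10.07
85 [334.4 220.9] R 10.08
95 [334.7 218. ] R 10.09
```

Aligned, and seated with light force. I'll release and retreat upward.

>>> move_arm --pt "0 0 0 0 64" --pt "0 0 0 0 68" --pt "0 0 0 0 85" --pt "0 0 0 0 92" --pt "0 0 -3 0 92" --pt "0 0 -4 0 92" --pt "0 0 -4 0 92" --pt "0 0 -2 0 92" --pt "0 0 0 0 92"

```text
t: 55.8
ee_pos: [447.4, -287.0, 223.1]
orientation: [2.48, 1.923, 0.002]
ft_force: [0.1, -0.1, -1.1]
width: 81.0
grasp_force: 0.0
```

```bash
cat cv.py | sed 's/^    r,f=fit(lay.*$//; s/^    c=int.*$//' > cv2x.py; python3 cv2x.py cover_jar 66 447 -286; python3 -c "
from h import *
im=optics.get_image('scene'); cv2.imwrite('pics/f3.png',im); C=cam('scene'); S=(447.1,-286)
for zz in (10,25,40,55,75,85,95,110,120):
    q=proj([[*S,zz]],C)[0]; g=im[int(round(q[1]))].astype(int).min(1); c=int(q[0]); print(zz,q.round(1),'L',(q[0]-np.interp(90,g[c-13:c-7],np.arange(c-13,c-7))).round(2),'R',(np.interp(-90,-g[c+8:c+13],np.arange(c+8,c+13))-q[0]).round(2))
print(get_obs()['t'])"
```

```text
55.8 [ 447.4 -287.   223.1] 75.6 [-0.001  0.034  0.036 -0.001 -0.019  0.   ]
cover_jar 0.96 [251. 184.] 4087.0 stand [ 443.1 -284.3] 0.025 rel x,y 1.5 -4.8
10 [331.9 241.5] L 10.3 R 10.02
25 [332.4 237.5] L 10.35 R 10.22
40 [332.9 233.4] L 10.47 R 10.03
55 [333.4 229.3] L 10.63 R 10.27
75 [334.  223.7] L 10.59 R 10.32
85 [334.4 220.9] L 10.63 R 10.3
95 [334.7 218. ] L 10.64 R 10.29
110 [335.2 213.7] L 10.79 R 10.35
120 [335.6 210.8] L 9.09 R 11.43
56.0
```

```bash
python3 -c "
from workcell import close_job
print(close_job())"
```

```text
the job is handed in; nothing more can be done
None
```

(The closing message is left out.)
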